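# Turn the carton nest over against the sloping fence and load it

### The arm

A 6-joint arm with a two-finger parallel gripper is mounted at the origin on a cart in front of the work surface, level with it; the furniture and walls round the work are solid. World frame = base frame: x ahead of the robot, y to its left, z up, the work surface at z = 0. Lengths are in m, angles in rad, forces in N, time in s.
With the tool pointing down it reaches from about 0.225 to 0.875 m from the base axis. Payload 3.4 kg.
Tool frame: the origin (TCP) lies at the very end of the fingers, on their centre line; the grasp point (between the pads) lies manip.hold_point_z behind it (manip.hold_point_z is the distance from the TCP to the grasp point, in m); x points along the fingers, y is the direction in which the jaws open and shut, and the axes are right-handed (so a half turn about x gives the same grasp; the last joint's range is limited). The gripper opens to 85 mm and grips with 20 to 120 N. Pads are 22 mm wide; open, the fingers measure 114 mm over their backs; the gripper's body (76 mm by 85 mm) begins 54 mm behind the grasp point. The pads swing forward as they close: fully open they stand 13 mm farther back than shut.
Start: joints at [1.157, 0.276, 1.505, -0, 1.361, -0.121], TCP at [0.166, 0.551, 0.196] pointing down, gripper open.
Joint ranges: [-2.89, 2.89], [-0.75, 2.08], [0.22, 2.7], [-1.18, 4.32], [0.11, 2.71], [-2.7, 2.7]. Speed limits (rad/s): [2.57, 2.57, 3.14, 3.14, 3.14, 3.14].

### API

Orientations are given as a unit quaternion [w, x, y, z].
In Python, from rig import manip gives the robot as it stands.
- The arm moves only by the tool step_arm, never from a script. Its argument "targets" is a list of rows, each a list of 2 entries, a list of its own where there are three numbers: the shift along the tool's x, y, z in mm, then the turn about the tool's x in degrees. A call has 1 to 20 rows; each row is the pose to reach, as a shift and turn from the pose commanded when the call began, along the tool's axes at that moment; what a row does not reach only later rows make up. A row lasts 1/10 s, in which the tool goes at most 50 mm and 8.59 degrees, less where a joint would pass 70% of its speed; a pose out of reach is approached as far as the arm can. A call with a gripper value outside its range is refused whole. "grip" is the closure, from 0 (fully open) to 1 (shut), set as the call begins (left out, the last holds). The fingers move at their own pace and stop on an object; "grip_force" is the grip in N (left out, the last holds). Time passes only in rows, so rows that repeat a pose let the fingers close. It gives the time, the measured TCP pose, the force and the opening at its end, in the units of the state.
- manip.get_state(): the state, without advancing time (a new reading comes with each control period).
- manip.get_image(name): name is "scene" or "top"; returns a dict with "image" (420x560x3 uint8, red, green, blue), "fx", "fy", "cx", "cy" (pixels), "distortion" ([k1, k2, p1, p2, k3] as OpenCV has them; the pictures are not rectified), "pose" (4x4, takes a point from camera to world coordinates). Camera axes: x right, y down, z forward; pixel columns grow to the right and rows downward; lengths in m; the calibration is good to about 2 mm. A picture is of the moment at which its call begins. There is no depth.
- manip.sign_off(): hands the job in, once; it reports no verdict.
Trained networks look in a picture, given as the dict that the camera call returned (one of the last four; its "shot" number tells which), for a name from the list of things; names that differ only in an ending like _2 or _b are one class to them, and where a whole thing is asked for, a point or a joint stands for the part that bears it (a point fixed in the world has none). Each returns a list of dicts, best first, with "confidence" (0 to 1); they miss things now and then, are a little off and sometimes report something else, mostly with a low value. They report only what shows in the picture. A call takes as long as a camera call.
- manip.search_frame(picture, thing): "xyz" ([x, y, z] in m, in world coordinates, good to about 4 mm: the middle of the surface that is visible of it).
- manip.regions_of(picture, thing): "region" (420x560 bool, what is visible of it).
The state is a dict: "clock": time; "qpos": joint angles; "qd": joint speeds; "effort": joint torques, N m; "position": TCP position; "ee_rot": TCP orientation; "contact_force": force on the tool from outside, world axes, zero at the start; "moment": the same for the moment, N m; "width": finger opening in m.
Only numpy, scipy, OpenCV 4.12 (cv2) and the standard library are available. Lean on these libraries where they do the work, as an engineer would, in place of code of your own. Each camera call takes 0.05 s, during which the arm holds its last target.

### The job

The wooden carton nest lies with its pocket underneath. Push it up the sloping fence until it stands leaning on the fence, then tip it back off the fence so that it lies flat on the table with the pocket on top. Then set the carton lying loose on the table down into the pocket, fully seated and lying as it lay before, let go, and leave the other things standing where they are.

Things in the scene. Friction and masses are not known exactly. Their poses are not given: they have to be found in the camera images.
- board_centre (a point): Centre (half thickness) of the carton nest, a loose plain wooden board 150 x 110 x 16 mm along its x, y, z, about 0.3 kg (varies). z points out of the plain closed face with four small screws, so up at the start; the pocket is in the opposite face. At the start it lies flat before the fence, its 150 mm side turned up to 15 degrees from the fence.
- board_pocket (a point): Middle of the nest's pocket floor, 1 mm from the nest's centre towards +z; axes as the nest. The pocket opens to -z, is 9 mm deep and 114 mm (x) by 58 mm (y), cork lined. Its border is solid, 18 mm wide at the ends and 26 mm along the long sides. A seated carton's centre is 21.5 mm from this floor, towards -z.
- fence: Fixed fence, 180 mm long. Its slick white plastic face, 6 mm thick, leans back 30 degrees from upright and is 70 mm up the slope. Origin: on the table, middle of the face's foot line; x along the fence, y level, away from the face towards the nest, z up. Behind the face: a base flange 6 mm high and gussets up to 50 mm high, as far as y = -84 mm.
- fence_top (a point): Middle of the fence face's top edge, 35 mm behind the foot line, 61 mm up; axes as the fence. A nest pushed square at the foot, low on its near long edge, rides up the slope; fully up, it rests by itself flat on the face, long edge on the table at the foot, plain face out, with 40 mm of its 110 mm width above the fence top.
- carton_centre (a point): Centre of the only carton loose on the table (others are in the red tote): white printed folding carton, 50 x 106 x 43 mm along its x, y, z, about 0.09 kg. z up: it lies on its 50 x 106 mm face, centre 21.5 mm up, left of the nest, at either of two places (the tape measure is at the other). The pocket is 8 mm larger each way than this face.
- tape_measure: Bystander: pocket tape measure, 40 x 67 x 61 mm, loose, origin under its centre.
- vial_0: Bystander: small amber vial, 20 mm across, 46 mm tall, loose, standing beyond the nest; origin under its centre.
- tape_roll_0: Bystander: large tan tape roll, 106 mm across, 48 mm high, loose, to the right; origin under its centre.

How it is judged:
On the way, in this order (a step that is already met when the one before it is completed fails the run):
1. the nest stands on its edge, leaning on the fence (angle between board_centre's own z axis and vertical between 0.87 and 1.4 rad and contact force between board and fence above 0.1 N), for 0.2 s.
2. the nest lies flat on the table with its pocket up (angle between board_centre's own z axis and vertical above 3.07 rad and height (world z) of board_centre below 0.013 m), for 0.2 s.
At the end, for the whole second after the job is handed in: The nest lies flat on the table, pocket up (within 4 degrees), and the carton sits fully down in the pocket, upright within 4 degrees, centred within 8 mm along and across and seated within 3 mm in depth; both are at rest (angle between board_centre's own z axis and vertical above 3.07 rad and height (world z) of board_centre below 0.012 m and x of carton_centre in the frame of board_centre between -0.008 and 0.008 m and y of carton_centre in the frame of board_centre between -0.008 and 0.008 m and z of carton_centre in the frame of board_pocket between -0.0245 and -0.0185 m and angle between carton_centre's own z axis and vertical below 0.07 rad and linear speed of each of board, carton below 0.02 m/s); the robot touches nothing.
It fails at once if the tape measure is moved more than 30 mm (distance of tape_measure from where it was at the start of the episode above 0.03 m).
It fails at once if the vial is moved more than 30 mm (distance of vial_0 from where it was at the start of the episode above 0.03 m).
It fails at once if the tape roll is moved more than 30 mm (distance of tape_roll_0 from where it was at the start of the episode above 0.03 m).
It also fails if it takes over 72 s, if anything falls off the work surface, if the arm or the gripper's body presses on something with over 40 N, if the wrist force passes 120 N, or if a joint passes its speed limit or range.

## Working session

There is one attempt and no reset: what is moved stays moved. The work goes in short steps, Python scripts to look and compute and a tool call to move; the robot and the scene stay as the last step left them, time stands still between calls to the robot, and variables do not carry over. Pictures are saved under pics/ and viewed, and the job is handed in when it is done.

Besides the shell and the picture viewer there is one more tool, called by a JSON object that holds its "api" and its "payload". step_arm: Moves the arm, as the interface text tells. Its arguments: {"type":"object","properties":{"targets":{"type":"array"},"grip":{"type":"number"},"grip_force":{"type":"number"}},"required":["targets"]}

```bash
ls; mkdir -p pics; cat > h.py <<'E'
import numpy as np,cv2
from rig import manip
def save(p,n): cv2.imwrite('pics/'+n,p['image'][:,:,::-1])
def ray(p,uv):
    K=np.array([[p['fx'],0,p['cx']],[0,p['fy'],p['cy']],[0,0,1]]);
    n=cv2.undistortPoints(np.array(uv,float).reshape(-1,1,2),K,np.array(p['distortion'])).reshape(-1,2)
    T=np.array(p['pose']); d=np.c_[n,np.ones(len(n))]@T[:3,:3].T
    return T[:3,3],d
def onz(p,uv,z):
    o,d=ray(p,uv); return o+d*((z-o[2])/d[:,2])[:,None]
def proj(p,X):
    K=np.array([[p['fx'],0,p['cx']],[0,p['fy'],p['cy']],[0,0,1]]);T=np.linalg.inv(np.array(p['pose']))
    r,_=cv2.Rodrigues(T[:3,:3]); return cv2.projectPoints(np.array(X,float).reshape(-1,3),r,T[:3,3],K,np.array(p['distortion']))[0].reshape(-1,2)
E
python3 - <<'E'
from h import *
np.set_printoptions(precision=4,suppress=True)
s=manip.get_state(); print(s); print(manip.hold_point_z)
P={}
for c in('scene','top'):
    p=manip.get_image(c); save(p,c+'0.png'); P[c]=p; print(c,p['pose'],p['fx'])
    for t in ['board_centre','fence','carton_centre','tape_measure','vial_0','tape_roll_0']:
        r=manip.search_frame(p,t); print(t,[(np.round(x['xyz'],3),round(x['confidence'],2)) for x in r[:2]])
E
```

```text
pics
{'clock': 0.0, 'qpos': array([ 1.157 ,  0.2766,  1.5062,  0.    ,  1.3607, -0.121 ]), 'qd': array([ 0.0016, -0.0009, -0.0011,  0.0003, -0.0009, -0.0005]), 'effort': array([  0.0003, -41.6767, -24.5808,  -0.0001,   0.011 ,  -0.    ]), 'position': array([0.1657, 0.55  , 0.195 ]), 'ee_rot': array([ 0.6994,  0.1025,  0.6997, -0.1038]), 'contact_force': array([ 0.5551, -0.5155, -0.2207]), 'moment': array([-0.0338, -0.0306, -0.0249]), 'width': 0.08545659778947926}
0.0187
scene [[ 0.7424 -0.4664  0.4809  0.0522]
 [-0.6697 -0.5349  0.5151 -0.5531]
 [ 0.017  -0.7045 -0.7095  0.8246]
 [ 0.      0.      0.      1.    ]] 395.28875920130804
board_centre []
fence [(array([ 0.583, -0.136,  0.007]), 0.72)]
carton_centre []
tape_measure [(array([0.588, 0.292, 0.041]), 0.61)]
vial_0 [(array([0.728, 0.136, 0.022]), 0.48)]
tape_roll_0 [(array([ 0.409, -0.349,  0.049]), 0.84), (array([ 0.573, -0.009,  0.013]), 0.45)]
top [[ 0.0175 -0.9924  0.122   0.4234]
 [-0.9998 -0.0175  0.0009  0.0028]
 [ 0.0012 -0.122  -0.9925  1.2666]
 [ 0.      0.      0.      1.    ]] 459.06453886220095
board_centre [(array([0.559, 0.015, 0.013]), 0.91)]
fence []
carton_centre [(array([0.446, 0.302, 0.041]), 0.69)]
tape_measure [(array([0.588, 0.29 , 0.055]), 0.71)]
vial_0 [(array([0.726, 0.142, 0.033]), 0.49)]
tape_roll_0 [(array([ 0.417, -0.341,  0.043]), 0.72)]
```

View pics/scene0.png

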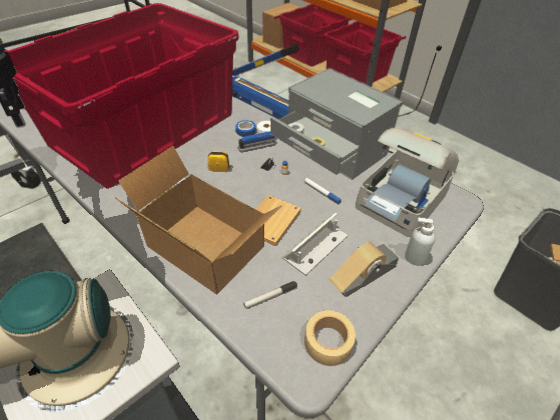

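View pics/top0.png

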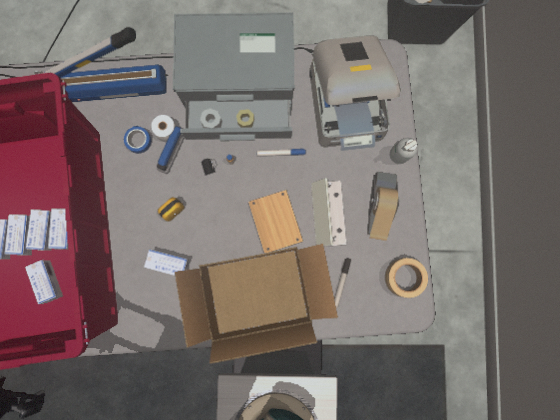

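```bash
python3 - <<'E'
from h import *
p=manip.get_image('top')
im=p['image'][:,:,::-1]
cv2.imwrite('pics/t1.png',cv2.resize(im[165:295,215:365],(750,650)[:2],interpolation=cv2.INTER_CUBIC)[:600])
cv2.imwrite('pics/t2.png',cv2.resize(im[140:290,130:260],None,fx=4,fy=4,interpolation=cv2.INTER_CUBIC))
q=manip.get_image('scene')
cv2.imwrite('pics/s1.png',cv2.resize(q['image'][140:300,110:360,::-1],None,fx=3.2,fy=3.2,interpolation=cv2.INTER_CUBIC))
for t in['board_centre','carton_centre']:
    for r in manip.regions_of(p,t)[:1]:
        m=r['region'].astype(np.uint8); c=max(cv2.findContours(m,0,2)[0],key=cv2.contourArea)
        b=cv2.boxPoints(cv2.minAreaRect(c)); z={'board_centre':.016,'carton_centre':.043}[t]
        X=onz(p,b,z); print(t,b,X.round(4),X.mean(0), np.linalg.norm(np.diff(X,axis=0),axis=1))
E
```

```text
board_centre [[247.04742 201.59189]
 [285.69714 189.16876]
 [302.63586 241.86703]
 [263.98615 254.29016]] [[ 0.616   0.0923  0.016 ]
 [ 0.6526 -0.0136  0.016 ]
 [ 0.5076 -0.0621  0.016 ]
 [ 0.472   0.0426  0.016 ]] [0.5620461  0.01480765 0.016     ] [0.11208958 0.1528567  0.11052923]
carton_centre [[143.05882 267.7647 ]
 [147.94118 248.2353 ]
 [189.35295 258.58826]
 [184.4706  278.11768]] [[0.4295 0.3618 0.043 ]
 [0.4815 0.3514 0.043 ]
 [0.456  0.2398 0.043 ]
 [0.4044 0.2506 0.043 ]] [0.4428386  0.30088228 0.043     ] [0.05298237 0.1145381  0.05279107]
```

View pics/t1.png

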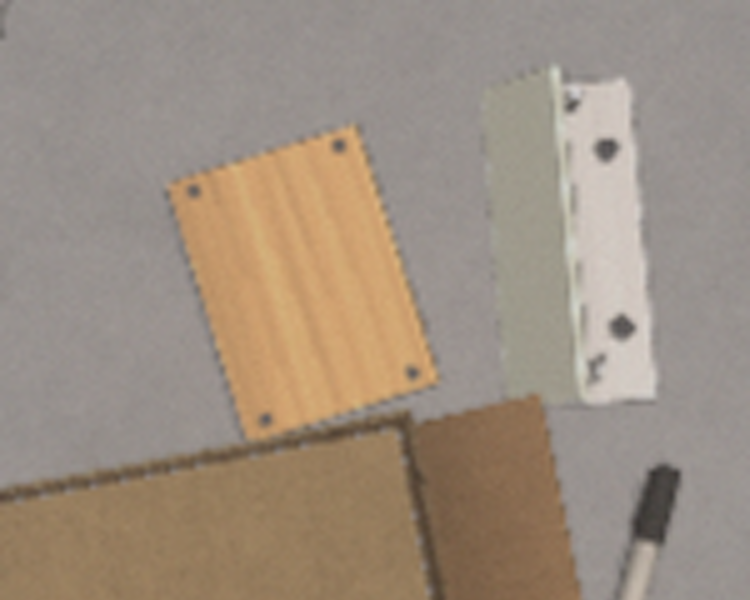

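View pics/t2.png

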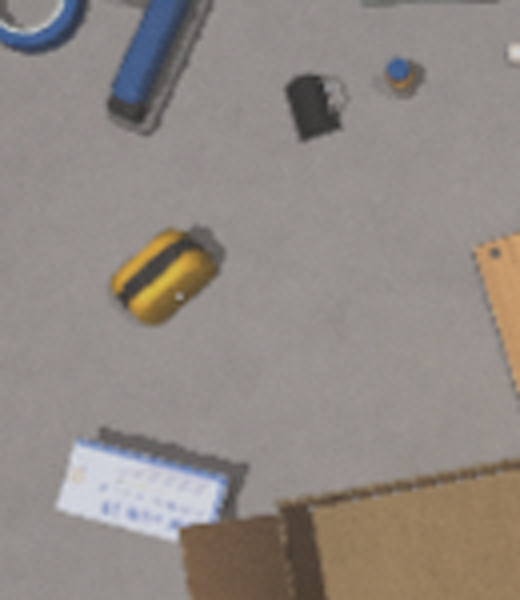

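View pics/s1.png

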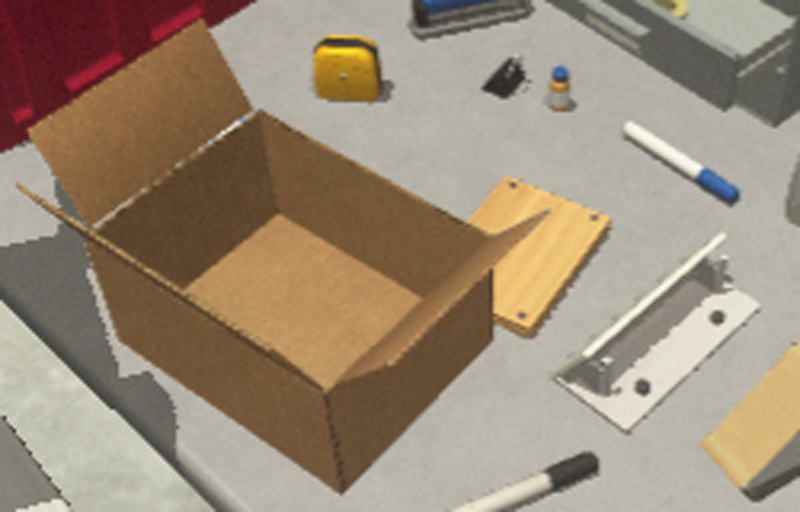

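```bash
python3 - <<'E'
from h import *
np.set_printoptions(precision=4,suppress=True)
p=manip.get_image('top');q=manip.get_image('scene')
t={'A':(296.4,248,263.1,213.4),'B':(200.5,265.7,191.9,175),'C':(323.4,244.4,281.6,205.6),'D':(175.5,272.5,173.4,146.9),'E':(186,346,119.4,180.6),'F':(337,313,231.9,254),'G':(310,328,211.6,261.9),'A2':(0,0,0,0)}
for k,v in t.items():
    if k=='A2':continue
    o1,d1=ray(p,[v[:2]]);o2,d2=ray(q,[v[2:]])
    A=np.c_[d1[0],-d2[0]];s=np.linalg.lstsq(A,o2-o1,rcond=None)[0]
    a=o1+s[0]*d1[0];b=o2+s[1]*d2[0];print(k,(a+b)/2,np.linalg.norm(a-b))
f=onz(p,[(311.6,183),(316,245)],0);g=onz(p,[(326.4,178),(331.6,245)],.061)
print(f,g,np.linalg.norm(f[0]-f[1]),np.linalg.norm(g[0]-g[1]),np.linalg.norm(f-g,axis=1))
# scene fence: top edge ends s1 (723,235),(585,355)
S=lambda L:[(110+x/3.2,140+y/3.2) for x,y in L]
print(onz(q,S([(723,235),(585,355)]),.061)); print(onz(q,S([(555,375),(628,432),(758,303)]),0.003))
print('board sc',onz(q,S([(510,178),(610,218),(528,333)]),.016))
print('vial',onz(q,S([(560,107)]),0),'tape',onz(q,S([(345,100)]),0))
E
```

```text
A [ 0.4857 -0.0418  0.125 ] 0.0023747381856519516
B [0.4373 0.1959 0.1216] 0.0010313921341358707
C [ 0.4908 -0.1016  0.194 ] 0.0006775530006875474
D [0.4205 0.2396 0.1987] 0.002872990080051923
E [0.255  0.2089 0.1983] 0.0021929135588024044
F [ 0.3299 -0.133   0.1851] 0.006635972872345253
G [ 0.2978 -0.0802  0.1323] 0.014910743071139808
[[ 0.6744 -0.0862  0.    ]
 [ 0.5007 -0.0999  0.    ]] [[ 0.6766 -0.1214  0.061 ]
 [ 0.4977 -0.1359  0.061 ]] 0.17422965303983004 0.17951425849985134 [0.0705 0.0709]
[[ 0.6736 -0.1244  0.061 ]
 [ 0.4981 -0.1401  0.061 ]]
[[ 0.4994 -0.1075  0.003 ]
 [ 0.5045 -0.1861  0.003 ]
 [ 0.6828 -0.1659  0.003 ]]
board sc [[ 0.616   0.0801  0.016 ]
 [ 0.6493 -0.0179  0.016 ]
 [ 0.505  -0.0682  0.016 ]]
vial [[0.7331 0.1371 0.    ]] tape [[0.5772 0.2864 0.    ]]
```

```bash
cat >> h.py <<'E'
from scipy.spatial.transform import Rotation as Ro
def R_of(s): q=s['ee_rot']; return Ro.from_quat([q[1],q[2],q[3],q[0]]).as_matrix()
def plan(xyz=None,yaw=None,ref=None):
    """world tcp target, yaw(deg) of jaw axis (mod 180) -> tool shift mm, turn deg"""
    s=manip.get_state();R=R_of(s)
    d=np.zeros(3) if xyz is None else (R.T@(np.array(xyz)-s['position']))*1000
    cur=np.degrees(np.arctan2(R[1,1],R[0,1]))
    turn=0
    if yaw is not None:
        # turn about tool x (down): yaw decreases when turn positive
        turn=-((yaw-cur+90)%180-90)
    print('pos',s['position'].round(4),'jaw yaw %.1f'%cur,'w %.3f'%s['width'],'F',np.round(s['contact_force'],2),'q',s['qpos'].round(2),'t %.2f'%s['clock'])
    print('shift mm',d.round(1),'turn',round(turn,1)); return d,turn
F0=np.array([0.585,-0.095,0]);a=np.radians(4.8);fx=np.array([np.cos(a),np.sin(a),0]);fy=np.array([-np.sin(a),np.cos(a),0])
def W(u,v,z): return F0+u*fx+v*fy+np.array([0,0,z])
E
python3 - <<'E'
from h import *
np.set_printoptions(precision=3,suppress=True)
s=manip.get_state();print(R_of(s))
plan([.3,.3,.4],4.8)
p=manip.get_image('top')
q=manip.get_image('scene')
cv2.imwrite('pics/t3.png',cv2.resize(p['image'][60:420,0:240,::-1],None,fx=1.6,fy=1.6))
E
```

```text
[[ 0.     0.289  0.957]
 [ 0.     0.957 -0.289]
 [-1.     0.     0.   ]]
pos [0.166 0.55  0.196] jaw yaw 73.2 w 0.085 F [0.36 0.01 0.52] q [ 1.16  0.28  1.5  -0.    1.36 -0.12] t 1.00
shift mm [-204.1 -201.2  200.6] turn 68.4
```

View pics/t3.png

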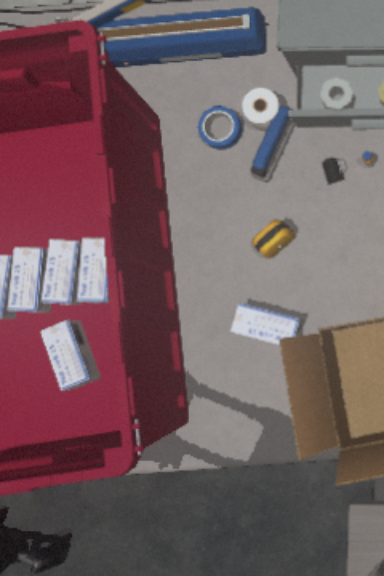

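{"api": "step_arm", "payload": {"targets": [[[-50,0,0],0],[[-100,0,0],0],[[-150,0,0],0],[[-204,0,0],0],[[-204,-40,40],8],[[-204,-80,80],16],[[-204,-120,120],24],[[-204,-160,160],32],[[-204,-201,201],40],[[-204,-201,201],48],[[-204,-201,201],56],[[-204,-201,201],64],[[-204,-201,201],68.4],[[-204,-201,201],68.4]], "grip": 0.5}}

```text
clock: 2.5
position: [0.3004, 0.2999, 0.4]
ee_rot: [0.521, 0.479, 0.521, -0.478]
contact_force: [-0.1, 0.5, 0.3]
width: 0.0429
```

```bash
python3 - <<'E'
from h import *
plan(W(0,.20,.20),4.8)
q=manip.get_image('scene');save(q,'s2.png')
E
```

```text
pos [0.3004 0.2999 0.4   ] jaw yaw 4.8 w 0.043 F [-0.12  0.5   0.3 ] q [ 0.62 -0.01  1.36  0.    1.79  0.54] t 2.50
shift mm [200.  250.4 217.4] turn 0.0
```

View pics/s2.png

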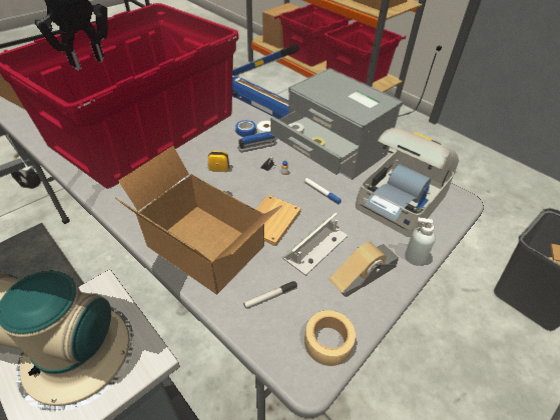

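```bash
python3 - <<'E'
from h import *
plan(W(0,.215,.10),4.8)
E
```

```text
pos [0.3004 0.3    0.4   ] jaw yaw 4.9 w 0.043 F [0.66 0.63 0.69] q [ 0.62 -0.01  1.36  0.    1.79  0.53] t 2.55
shift mm [300.  250.2 202.9] turn 0.1
```

{"api": "step_arm", "payload": {"targets": [[[0,38,30],0],[[0,76,61],0],[[0,114,92],0],[[0,152,123],0],[[0,190,154],0],[[20,225,182],0],[[60,250,203],0],[[108,250,203],0],[[156,250,203],0],[[204,250,203],0],[[252,250,203],0],[[300,250,203],0],[[340,250,203],0],[[370,250,203],0],[[370,250,203],0]], "grip": 0.2}}

```text
clock: 4.05
position: [0.5625, 0.1187, 0.0256]
ee_rot: [0.519, 0.475, 0.523, -0.481]
contact_force: [-0.6, 0.4, 0.8]
width: 0.0682
```

```bash
python3 - <<'E'
from h import *
plan(W(0,.215,.0),4.8)
q=manip.get_image('scene');save(q,'s3.png');q=manip.get_image('top');save(q,'t4.png')
E
```

```text
pos [0.5625 0.1187 0.0256] jaw yaw 4.9 w 0.068 F [-0.6   0.39  0.77] q [0.09 0.42 1.74 0.   0.99 0.  ] t 4.05
shift mm [25.5  4.8 -0.2] turn 0.1
```

View pics/s3.png

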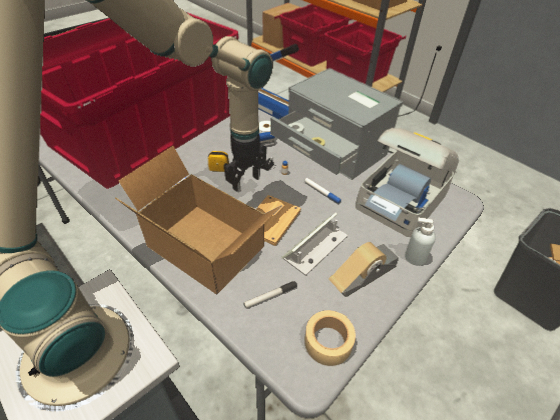

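View pics/t4.png

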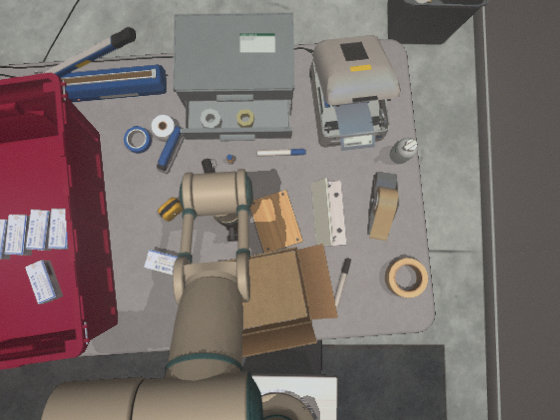

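{"api": "step_arm", "payload": {"targets": [[[8,5,0],0],[[15,5,0],0],[[20,5,0],0],[[22,5,0],0],[[22,5,0],0]]}}

```text
clock: 4.65
position: [0.5713, 0.1192, 0.0077]
ee_rot: [0.52, 0.478, 0.521, -0.479]
contact_force: [-0.2, 0.3, -0.5]
width: 0.0683
```

{"api": "step_arm", "payload": {"targets": [[[1,0,0],0],[[2,0,0],0],[[3,0,0],0],[[3,0,0],0]]}}

```text
clock: 5.05
position: [0.5715, 0.1193, 0.0048]
ee_rot: [0.521, 0.479, 0.521, -0.479]
contact_force: [-0.4, 0.5, -0.0]
width: 0.0681
```

{"api": "step_arm", "payload": {"targets": [[[1,0,0],0],[[2,0,0],0],[[2,0,0],0]]}}

```text
clock: 5.35
position: [0.5714, 0.1193, 0.0027]
ee_rot: [0.521, 0.478, 0.521, -0.479]
contact_force: [-0.3, -0.5, -0.8]
width: 0.0682
```

{"api": "step_arm", "payload": {"targets": [[[1,0,0],0],[[2,0,0],0],[[3,0,0],0],[[3,0,0],0]]}}

```text
clock: 5.75
position: [0.5715, 0.1193, -0.0003]
ee_rot: [0.521, 0.478, 0.521, -0.479]
contact_force: [0.2, 1.6, -0.3]
width: 0.0687
```

{"api": "step_arm", "payload": {"targets": [[[1,0,0],0],[[2,0,0],0],[[2,0,0],0]]}}

```text
clock: 6.05
position: [0.5714, 0.1193, -0.0023]
ee_rot: [0.521, 0.478, 0.521, -0.479]
contact_force: [0.2, -0.3, -0.4]
width: 0.068
```

{"api": "step_arm", "payload": {"targets": [[[1,0,0],0],[[2,0,0],0],[[2,0,0],0]]}}

```text
clock: 6.35
position: [0.5715, 0.1193, -0.0043]
ee_rot: [0.521, 0.478, 0.521, -0.479]
contact_force: [0.3, -0.1, -0.2]
width: 0.0686
```

{"api": "step_arm", "payload": {"targets": [[[1,0,0],0],[[2,0,0],0],[[2,0,0],0]]}}

```text
clock: 6.65
position: [0.5714, 0.1193, -0.0063]
ee_rot: [0.521, 0.478, 0.521, -0.479]
contact_force: [-0.1, 0.0, 0.7]
width: 0.0684
```

{"api": "step_arm", "payload": {"targets": [[[1,0,0],0],[[2,0,0],0],[[2,0,0],0]]}}

```text
clock: 6.95
position: [0.5715, 0.1193, -0.0083]
ee_rot: [0.52, 0.478, 0.521, -0.479]
contact_force: [-0.0, -0.3, -0.4]
width: 0.0684
```

{"api": "step_arm", "payload": {"targets": [[[1,0,0],0],[[1,0,0],0]]}}

```text
clock: 7.15
position: [0.5715, 0.1193, -0.0092]
ee_rot: [0.521, 0.478, 0.521, -0.479]
contact_force: [-1.6, 0.3, -0.1]
width: 0.0684
```

{"api": "step_arm", "payload": {"targets": [[[1,0,0],0],[[1,0,0],0]]}}

```text
clock: 7.35
position: [0.5715, 0.1193, -0.0102]
ee_rot: [0.521, 0.478, 0.521, -0.479]
contact_force: [-0.2, 0.4, -0.2]
width: 0.0684
```

```bash
python3 - <<'E'
from h import *
q=manip.get_image('scene')
cv2.imwrite('pics/s4.png',cv2.resize(q['image'][120:250,200:330,::-1],None,fx=4.5,fy=4.5,interpolation=cv2.INTER_CUBIC))
E
```

```text
(no output)
```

View pics/s4.png

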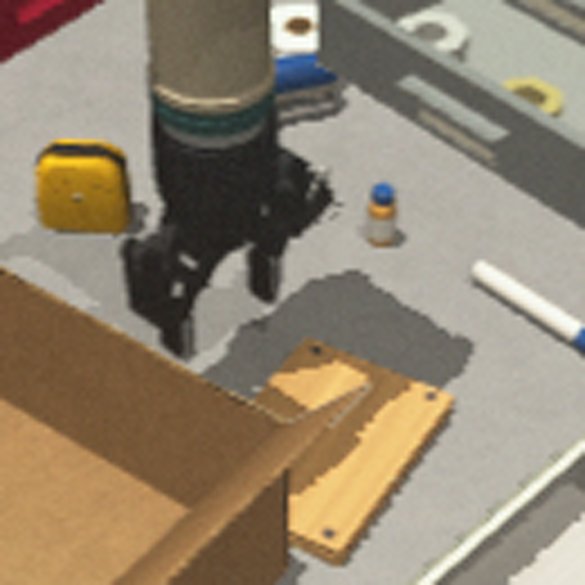

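{"api": "step_arm", "payload": {"targets": [[[1,0,0],0],[[1,0,0],0]]}}

```text
clock: 7.6
position: [0.5715, 0.1193, -0.0112]
ee_rot: [0.521, 0.478, 0.521, -0.479]
contact_force: [0.8, -0.4, 0.4]
width: 0.0681
```

{"api": "step_arm", "payload": {"targets": [[[0,0,8],0],[[0,0,16],0],[[0,0,24],0],[[0,0,30],0],[[0,0,36],0],[[0,0,42],0],[[0,0,48],0],[[0,0,54],0],[[0,0,60],0],[[0,0,66],0],[[0,0,72],0],[[0,0,78],0],[[0,0,82],0],[[0,0,82],0]]}}

```text
clock: 9.0
position: [0.5786, 0.037, -0.0111]
ee_rot: [0.52, 0.479, 0.52, -0.479]
contact_force: [0.3, -0.0, -0.0]
width: 0.0679
```

```bash
python3 - <<'E'
from h import *
plan()
q=manip.get_image('scene')
p=manip.get_image('top')
a=cv2.resize(q['image'][130:270,200:350,::-1],(400,373),interpolation=cv2.INTER_CUBIC)
b=cv2.resize(p['image'][130:270,230:380,::-1],(400,373),interpolation=cv2.INTER_CUBIC)
cv2.imwrite('pics/c5.png',np.hstack([a,b]))
E
```

```text
pos [ 0.5786  0.037  -0.0111] jaw yaw 4.8 w 0.068 F [ 0.32 -0.02 -0.  ] q [-0.06  0.47  1.78  0.    0.9  -0.14] t 9.00
shift mm [0. 0. 0.] turn 0
```

View pics/c5.png

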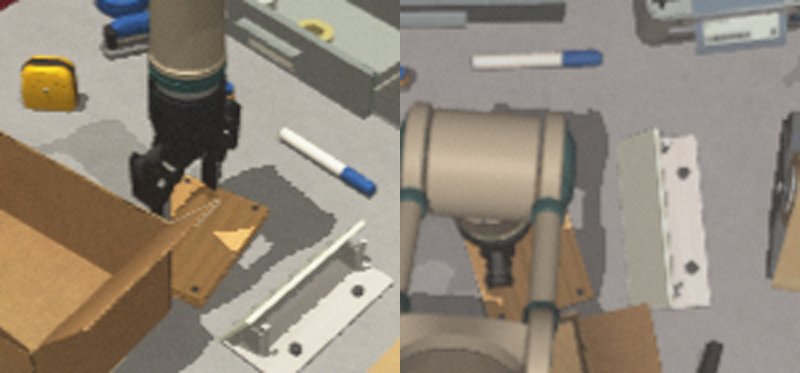

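```bash
python3 - <<'E'
from h import *
np.set_printoptions(precision=1,suppress=True)
q=manip.get_image('scene')
# earlier pose: tcp (.5715,.1193,-.0102); tips pixel near (241.1,198.9), far (259.5,187)
for z in(-.011,0,.01,.02,.03):
    c=np.array([.5715,.1193,z])
    print(z,[proj(q,c+k*fx*.042)[0] for k in(-1,1)],  [proj(q,c-.082*fy+k*fx*.042)[0] for k in(-1,1)])
cv2.imwrite('pics/s6.png',cv2.resize(q['image'][170:230,240:310,::-1],None,fx=9,fy=9,interpolation=cv2.INTER_CUBIC))
E
```

```text
-0.011 [array([239.4, 209.2]), array([259.5, 195.1])] [array([259.1, 223.5]), array([279.1, 208.4])]
0 [array([239.2, 206.6]), array([259.4, 192.5])] [array([259. , 220.9]), array([279.2, 205.8])]
0.01 [array([239. , 204.2]), array([259.4, 190.1])] [array([259. , 218.5]), array([279.3, 203.4])]
0.02 [array([238.9, 201.7]), array([259.3, 187.7])] [array([259., 216.]), array([279.3, 201. ])]
0.03 [array([238.7, 199.2]), array([259.3, 185.2])] [array([258.9, 213.6]), array([279.4, 198.5])]
```

View pics/s6.png

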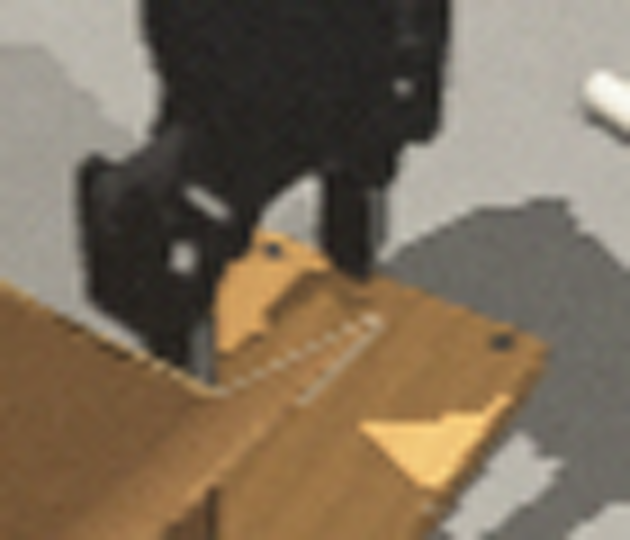

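{"api": "step_arm", "payload": {"targets": [[[-3,0,-20],0],[[-3,0,-40],0],[[-3,0,-60],0],[[-3,0,-80],0],[[-3,0,-84],0],[[0,0,-84],0],[[4,0,-84],0],[[7,0,-84],0],[[10,0,-84],0],[[10,0,-84],0]]}}

```text
clock: 10.15
position: [0.571, 0.1206, -0.0217]
ee_rot: [0.52, 0.478, 0.521, -0.479]
contact_force: [-0.1, -0.2, -0.8]
width: 0.0683
```

```bash
python3 - <<'E'
from h import *
plan()
q=manip.get_image('scene')
cv2.imwrite('pics/s7.png',cv2.resize(q['image'][150:230,210:310,::-1],None,fx=7,fy=7,interpolation=cv2.INTER_CUBIC))
E
```

```text
pos [ 0.571   0.1206 -0.0217] jaw yaw 4.8 w 0.068 F [-0.14 -0.25 -0.78] q [0.09 0.49 1.78 0.   0.88 0.01] t 10.15
shift mm [0. 0. 0.] turn 0
```

View pics/s7.png

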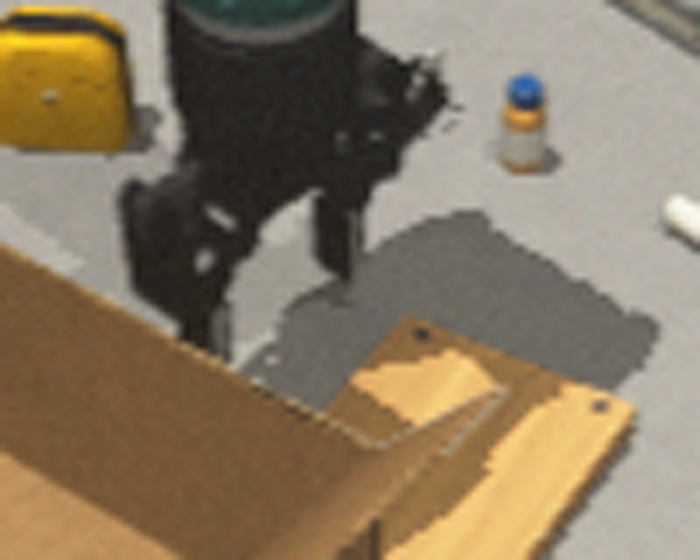

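{"api": "step_arm", "payload": {"targets": [[[1,0,0],0],[[2,0,0],0],[[2,0,0],0]]}}

```text
clock: 10.5
position: [0.5714, 0.1213, -0.0231]
ee_rot: [0.521, 0.479, 0.521, -0.479]
contact_force: [-0.6, 0.4, 0.4]
width: 0.0683
```

{"api": "step_arm", "payload": {"targets": [[[1,0,0],0],[[1,0,0],0]]}}

```text
clock: 10.7
position: [0.5713, 0.1213, -0.0242]
ee_rot: [0.521, 0.478, 0.521, -0.478]
contact_force: [-0.1, -0.3, 0.0]
width: 0.0685
```

{"api": "step_arm", "payload": {"targets": [[[1,0,0],0],[[1,0,0],0]]}}

```text
clock: 10.9
position: [0.5713, 0.1213, -0.0252]
ee_rot: [0.521, 0.478, 0.521, -0.479]
contact_force: [0.7, -0.3, 0.0]
width: 0.0681
```

{"api": "step_arm", "payload": {"targets": [[[1,0,0],0],[[2,0,0],0],[[2,0,0],0]]}}

```text
clock: 11.2
position: [0.5712, 0.1213, -0.0273]
ee_rot: [0.521, 0.478, 0.521, -0.479]
contact_force: [-0.2, -0.5, 0.2]
width: 0.0684
```

{"api": "step_arm", "payload": {"targets": [[[1,0,0],0],[[2,0,0],0],[[2,0,0],0]]}}

```text
clock: 11.5
position: [0.5713, 0.1212, -0.0293]
ee_rot: [0.521, 0.478, 0.521, -0.479]
contact_force: [0.1, -0.5, -0.4]
width: 0.0684
```

```bash
python3 - <<'E'
from h import *
plan()
q=manip.get_image('scene')
cv2.imwrite('pics/s8.png',cv2.resize(q['image'][150:230,210:310,::-1],None,fx=7,fy=7,interpolation=cv2.INTER_CUBIC))
E
```

```text
pos [ 0.5713  0.1212 -0.0293] jaw yaw 4.8 w 0.068 F [ 0.09 -0.53 -0.43] q [0.09 0.5  1.78 0.   0.86 0.01] t 11.50
shift mm [0. 0. 0.] turn 0
```

View pics/s8.png

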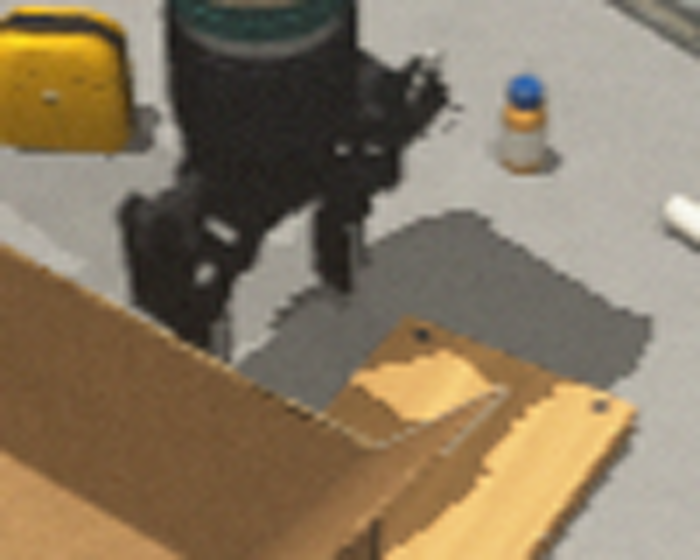

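{"api": "step_arm", "payload": {"targets": [[[1,0,0],0],[[2,0,0],0],[[2,0,0],0]]}}

```text
clock: 11.85
position: [0.5713, 0.1213, -0.0312]
ee_rot: [0.52, 0.478, 0.521, -0.479]
contact_force: [-0.2, 0.2, 0.7]
width: 0.0683
```

{"api": "step_arm", "payload": {"targets": [[[1,0,0],0],[[1,0,0],0]]}}

```text
clock: 12.05
position: [0.5714, 0.1213, -0.0322]
ee_rot: [0.521, 0.478, 0.521, -0.479]
contact_force: [0.5, 0.2, -0.6]
width: 0.0683
```

```bash
python3 - <<'E'
from h import *
plan();s=manip.get_state();print(s['contact_force'],s['moment'],s['effort'])
E
```

```text
pos [ 0.5714  0.1213 -0.0322] jaw yaw 4.8 w 0.068 F [ 0.54  0.2  -0.62] q [0.09 0.5  1.79 0.   0.86 0.01] t 12.05
shift mm [0. 0. 0.] turn 0
[ 0.53836733  0.20132805 -0.62129423] [ 0.00401096 -0.07496516  0.03291606] [-4.76958143e-03 -4.71586990e+01 -1.71952665e+01  3.77362612e-04
 -1.88503816e-02  1.76985731e-05]
```

{"api": "step_arm", "payload": {"targets": [[[1,0,0],0],[[1,0,0],0]]}}

```text
clock: 12.25
position: [0.5713, 0.1213, -0.0332]
ee_rot: [0.521, 0.478, 0.521, -0.479]
contact_force: [-0.5, -0.2, 0.4]
width: 0.0683
```

{"api": "step_arm", "payload": {"targets": [[[1,0,0],0],[[1,0,0],0]]}}

```text
clock: 12.45
position: [0.5713, 0.1212, -0.0342]
ee_rot: [0.521, 0.478, 0.521, -0.479]
contact_force: [-0.2, -0.3, 0.4]
width: 0.0684
```

{"api": "step_arm", "payload": {"targets": [[[1,0,0],0],[[1,0,0],0]]}}

```text
clock: 12.65
position: [0.5713, 0.1213, -0.0352]
ee_rot: [0.521, 0.478, 0.521, -0.479]
contact_force: [-0.2, 0.5, -0.3]
width: 0.0683
```

```bash
python3 - <<'E'
from h import *
np.set_printoptions(precision=1,suppress=True)
q=manip.get_image('scene')
s=manip.get_state()
im=cv2.resize(q['image'][160:210,220:290,::-1],None,fx=10,fy=10,interpolation=cv2.INTER_NEAREST)
for z in (0,.01,.02):
    for k in(-.05,-.045,-.04,-.035,.035,.04,.045,.05):
        c=s['position'].copy();c[2]=z
        u=proj(q,c+fx*k)[0]; cv2.circle(im,tuple(int(x) for x in ((u-[220,160]+.5)*10)),2,[(0,0,255),(0,255,0),(255,0,0)][int(z*100)],-1)
cv2.imwrite('pics/s9.png',im)
E
```

```text
(no output)
```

View pics/s9.png

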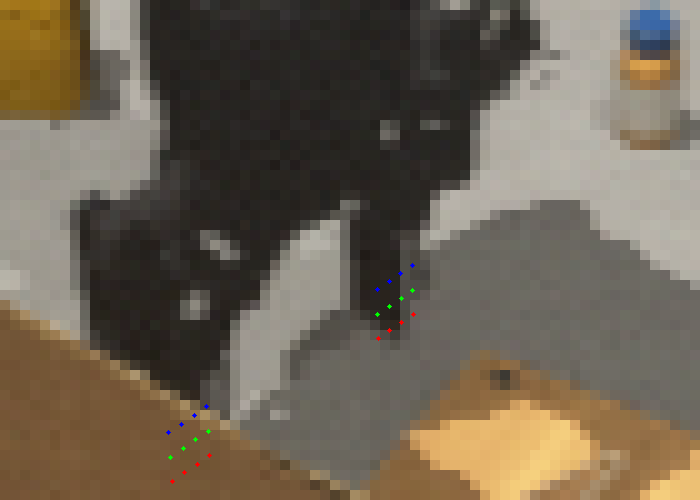

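{"api": "step_arm", "payload": {"targets": [[[1,0,0],0],[[1.5,0,0],0]]}}

```text
clock: 12.9
position: [0.5714, 0.1213, -0.0366]
ee_rot: [0.521, 0.479, 0.521, -0.478]
contact_force: [-0.2, -0.6, -0.6]
width: 0.0684
```

{"api": "step_arm", "payload": {"targets": [[[1,0,0],0],[[1.5,0,0],0]]}}

```text
clock: 13.1
position: [0.5714, 0.1213, -0.0382]
ee_rot: [0.521, 0.479, 0.521, -0.479]
contact_force: [-0.9, -0.5, -0.4]
width: 0.0683
```

{"api": "step_arm", "payload": {"targets": [[[1,0,0],0],[[1.5,0,0],0]]}}

```text
clock: 13.3
position: [0.5714, 0.1212, -0.0397]
ee_rot: [0.521, 0.479, 0.521, -0.479]
contact_force: [-0.1, 0.0, -0.3]
width: 0.0684
```

{"api": "step_arm", "payload": {"targets": [[[0,0,10],0],[[0,0,18],0],[[0,0,24],0],[[0,0,30],0],[[0,0,36],0],[[0,0,42],0],[[0,0,48],0],[[0,0,54],0],[[0,0,60],0]]}}

```text
clock: 14.2
position: [0.5776, 0.0615, -0.0392]
ee_rot: [0.521, 0.479, 0.52, -0.478]
contact_force: [2.4, 3.8, 1.2]
width: 0.0683
```

```bash
python3 - <<'E'
from h import *
plan()
q=manip.get_image('scene')
cv2.imwrite('pics/s10.png',cv2.resize(q['image'][150:250,210:335,::-1],None,fx=6,fy=6,interpolation=cv2.INTER_CUBIC))
E
```

```text
pos [ 0.5776  0.0615 -0.0392] jaw yaw 4.8 w 0.068 F [2.4  3.84 1.22] q [-0.01  0.5   1.8   0.    0.83 -0.1 ] t 14.20
shift mm [0. 0. 0.] turn 0
```

View pics/s10.png

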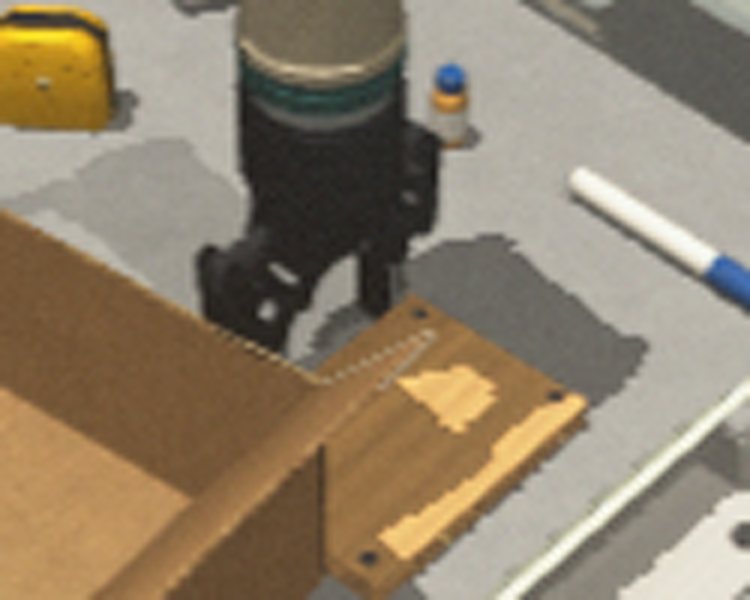

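```bash
python3 - <<'E'
from h import *
q=manip.get_image('scene')
X=onz(q,[(210+585/6,150+398/6),(210+365/6,150+590/6),(210+410/6,150+297/6)],.016)
for x in X: d=x-F0; print(x.round(4),'u %.4f v %.4f'%(d@fx,d@fy))
E
```

```text
[ 0.6411 -0.0538  0.016 ] u 0.0594 v 0.0363
[ 0.4873 -0.0717  0.016 ] u -0.0955 v 0.0314
[0.6249 0.0505 0.016 ] u 0.0520 v 0.1417
```

{"api": "step_arm", "payload": {"targets": [[[0,2.5,5],0],[[0,5,10],0],[[0,7.5,15],0],[[0,10,20],0],[[0,12,26],0],[[0,13,30],0]]}}

```text
clock: 14.9
position: [0.5922, 0.032, -0.0398]
ee_rot: [0.521, 0.479, 0.521, -0.479]
contact_force: [-1.9, 4.7, 2.4]
width: 0.0681
```

```bash
python3 - <<'E'
from h import *
plan()
q=manip.get_image('scene')
cv2.imwrite('pics/s11.png',cv2.resize(q['image'][150:250,210:335,::-1],None,fx=6,fy=6,interpolation=cv2.INTER_CUBIC))
E
```

```text
pos [ 0.5922  0.032  -0.0398] jaw yaw 4.8 w 0.068 F [-1.87  4.66  2.4 ] q [-0.06  0.52  1.77 -0.    0.85 -0.15] t 14.90
shift mm [0. 0. 0.] turn 0
```

View pics/s11.png

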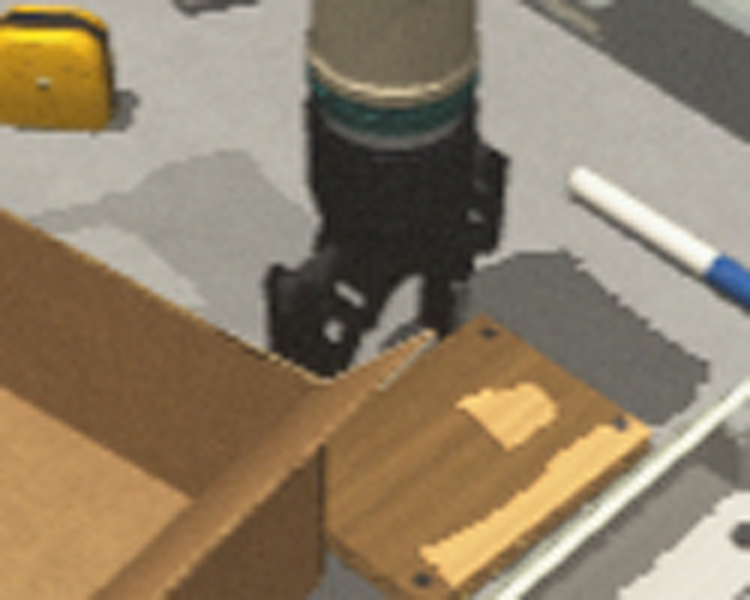

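{"api": "step_arm", "payload": {"targets": [[[0,0,5],0],[[0,0,10],0],[[0,0,15],0],[[0,0,20],0],[[0,0,25],0],[[0,0,30],0],[[0,0,35],0],[[0,0,40],0]]}}

```text
clock: 15.75
position: [0.5953, -0.0079, -0.0398]
ee_rot: [0.521, 0.478, 0.521, -0.479]
contact_force: [0.4, 2.5, -2.6]
width: 0.0683
```

```bash
python3 - <<'E'
from h import *
plan()
q=manip.get_image('scene')
cv2.imwrite('pics/s12.png',cv2.resize(q['image'][150:250,210:335,::-1],None,fx=6,fy=6,interpolation=cv2.INTER_CUBIC))
E
```

```text
pos [ 0.5953 -0.0079 -0.0398] jaw yaw 4.8 w 0.068 F [ 0.4   2.54 -2.59] q [-0.13  0.52  1.77 -0.    0.85 -0.21] t 15.75
shift mm [0. 0. 0.] turn 0
```

View pics/s12.png

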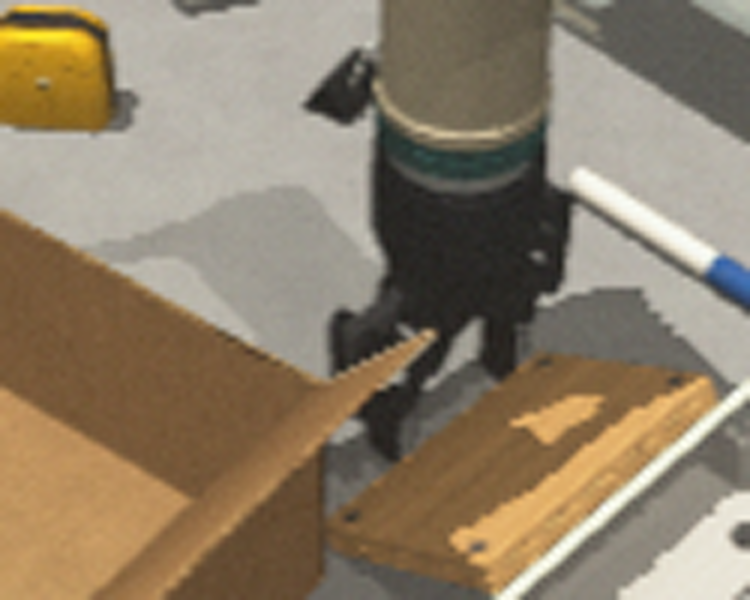

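{"api": "step_arm", "payload": {"targets": [[[0,0,5],0],[[0,0,10],0],[[0,0,15],0],[[0,0,20],0],[[0,0,25],0],[[0,0,30],0],[[0,0,35],0],[[0,0,40],0]]}}

```text
clock: 16.6
position: [0.5986, -0.0474, -0.0397]
ee_rot: [0.521, 0.479, 0.521, -0.479]
contact_force: [-0.6, 1.5, -1.1]
width: 0.0684
```

```bash
python3 - <<'E'
from h import *
plan()
q=manip.get_image('scene')
cv2.imwrite('pics/s13.png',cv2.resize(q['image'][150:250,210:335,::-1],None,fx=6,fy=6,interpolation=cv2.INTER_CUBIC))
E
```

```text
pos [ 0.5986 -0.0474 -0.0397] jaw yaw 4.8 w 0.068 F [-0.6   1.52 -1.13] q [-0.19  0.53  1.75  0.    0.86 -0.28] t 16.60
shift mm [0. 0. 0.] turn 0
```

View pics/s13.png

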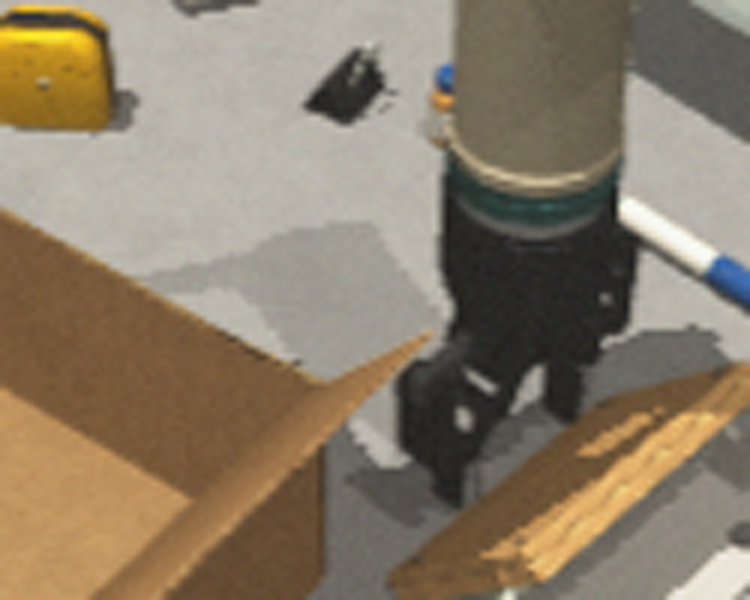

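{"api": "step_arm", "payload": {"targets": [[[0,0,4],0],[[0,0,8],0],[[0,0,12],0],[[0,0,15],0],[[0,0,17],0]]}}

```text
clock: 17.15
position: [0.6001, -0.0643, -0.0397]
ee_rot: [0.521, 0.479, 0.521, -0.479]
contact_force: [-0.2, 2.6, -1.5]
width: 0.0684
```

{"api": "step_arm", "payload": {"targets": [[[0,0,1],0],[[0,0,2],0]]}}

```text
clock: 17.35
position: [0.6002, -0.066, -0.0396]
ee_rot: [0.521, 0.479, 0.521, -0.478]
contact_force: [0.2, 2.1, -1.7]
width: 0.0683
```

{"api": "step_arm", "payload": {"targets": [[[0,0,1],0],[[0,0,1.5],0]]}}

```text
clock: 17.55
position: [0.6003, -0.0669, -0.0396]
ee_rot: [0.52, 0.479, 0.521, -0.478]
contact_force: [0.2, 4.9, -2.0]
width: 0.0682
```

```bash
python3 - <<'E'
from h import *
plan()
q=manip.get_image('scene')
cv2.imwrite('pics/s14.png',cv2.resize(q['image'][150:270,210:350,::-1],None,fx=5,fy=5,interpolation=cv2.INTER_CUBIC))
E
```

```text
pos [ 0.6003 -0.0669 -0.0396] jaw yaw 4.8 w 0.068 F [ 0.19  4.93 -2.  ] q [-0.23  0.53  1.75  0.    0.86 -0.31] t 17.55
shift mm [0. 0. 0.] turn 0
```

View pics/s14.png

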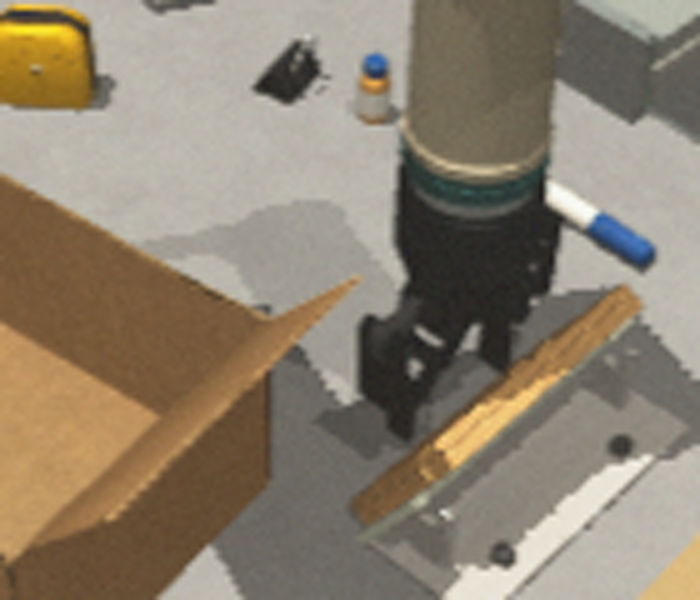

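{"api": "step_arm", "payload": {"targets": [[[0,0,1],0],[[0,0,1],0],[[0,0,1],0]]}}

```text
clock: 17.9
position: [0.6003, -0.067, -0.0396]
ee_rot: [0.52, 0.479, 0.521, -0.478]
contact_force: [0.8, 5.7, -1.3]
width: 0.0684
```

{"api": "step_arm", "payload": {"targets": [[[0,0,-8],0],[[0,0,-25],0],[[0,0,-50],0],[[-30,0,-60],0],[[-80,0,-60],0],[[-130,0,-60],0],[[-180,0,-60],0],[[-230,0,-60],0],[[-240,0,-20],0],[[-240,0,-20],0]]}}

```text
clock: 18.9
position: [0.6012, -0.0521, 0.2043]
ee_rot: [0.524, 0.48, 0.517, -0.478]
contact_force: [0.6, 0.6, 0.2]
width: 0.0682
```

```bash
python3 - <<'E'
from h import *
plan()
q=manip.get_image('scene');p=manip.get_image('top')
a=cv2.resize(q['image'][130:270,200:350,::-1],(400,373),interpolation=cv2.INTER_CUBIC)
b=cv2.resize(p['image'][130:270,270:420,::-1],(400,373),interpolation=cv2.INTER_CUBIC)
cv2.imwrite('pics/c15.png',np.hstack([a,b]))
E
```

```text
pos [ 0.6012 -0.0521  0.2043] jaw yaw 4.7 w 0.068 F [0.61 0.56 0.23] q [-0.2   0.31  1.44 -0.    1.39 -0.28] t 18.90
shift mm [0. 0. 0.] turn 0
```

View pics/c15.png

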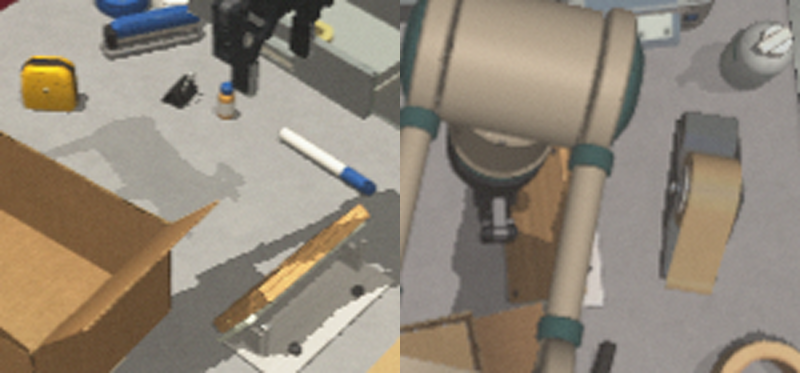

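{"api": "step_arm", "payload": {"targets": [[[0,-10,40],0],[[0,-20,80],0],[[0,-20,124],0],[[0,-20,124],0],[[40,-20,124],0],[[80,-20,124],0],[[120,-20,124],0],[[145,-20,124],0],[[160,-20,124],0],[[167,-20,124],0],[[167,-20,124],0]]}}

```text
clock: 20.1
position: [0.5883, -0.1721, 0.0319]
ee_rot: [0.52, 0.478, 0.522, -0.479]
contact_force: [0.3, 0.6, 0.9]
width: 0.0683
```

```bash
python3 - <<'E'
from h import *
s=manip.get_state();d=s['position']-F0;print(d@fx,d@fy)
q=manip.get_image('scene');p=manip.get_image('top')
a=cv2.resize(q['image'][130:270,220:370,::-1],(700,653),interpolation=cv2.INTER_CUBIC)[:600]
cv2.imwrite('pics/c16.png',a)
E
```

```text
-0.0032084945063067523 -0.07709094802401328
```

View pics/c16.png

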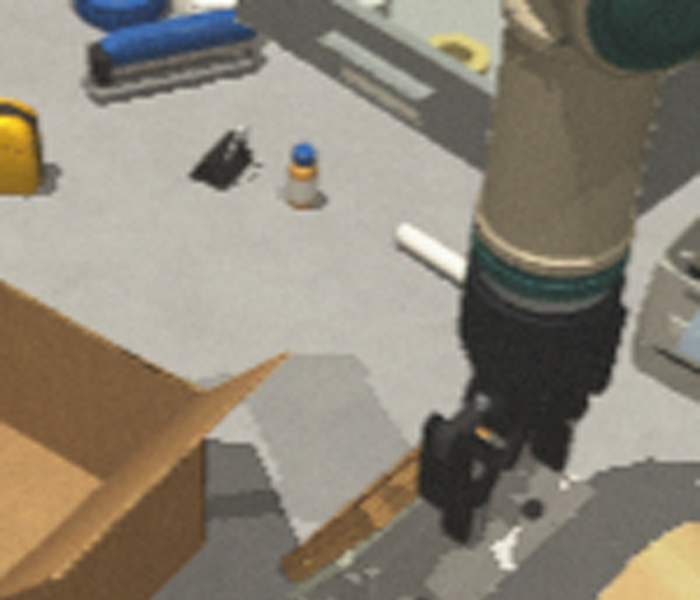

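```bash
python3 - <<'E'
from h import *
s=manip.get_state();q=manip.get_image('scene')
for z in(.05,.06,.07,.08,.09):
    c=s['position'].copy();c[2]=z
    print(z,[proj(q,c-.040*fx+k*fy)[0].round(1) for k in(-.011,0,.011)])
E
```

```text
0.05 [array([321.3, 254. ]), array([317.8, 251.5]), array([314.4, 249.1])]
0.06 [array([321.7, 251.5]), array([318.2, 249. ]), array([314.7, 246.6])]
0.07 [array([322.1, 248.9]), array([318.5, 246.5]), array([315.1, 244. ])]
0.08 [array([322.5, 246.3]), array([318.9, 243.9]), array([315.4, 241.4])]
0.09 [array([322.9, 243.7]), array([319.3, 241.2]), array([315.8, 238.8])]
```

{"api": "step_arm", "payload": {"targets": [[[-4,0,-8],0],[[-4,0,-16],0],[[-4,0,-22],0],[[-4,0,-28],0],[[-4,0,-34],0],[[-4,0,-40],0],[[-4,0,-46],0],[[-4,0,-52],0],[[-4,0,-56],0]]}}

```text
clock: 21.15
position: [0.5844, -0.1172, 0.0372]
ee_rot: [0.52, 0.478, 0.521, -0.478]
contact_force: [-0.4, 0.4, 0.1]
width: 0.0683
```

```bash
python3 - <<'E'
from h import *
s=manip.get_state();d=s['position']-F0;print(d@fx,d@fy)
q=manip.get_image('scene')
a=cv2.resize(q['image'][130:270,220:370,::-1],(700,653),interpolation=cv2.INTER_CUBIC)[:600]
cv2.imwrite('pics/c17.png',a)
E
```

```text
-0.0024857082131553208 -0.022082631792180205
```

View pics/c17.png

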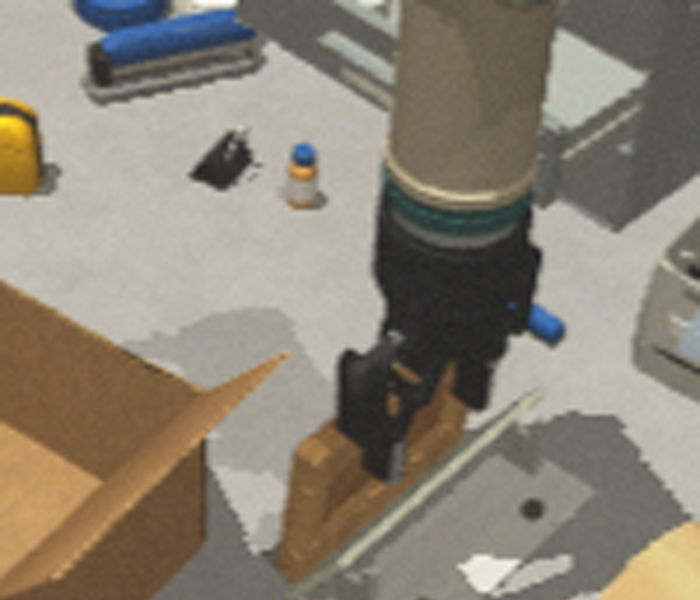

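{"api": "step_arm", "payload": {"targets": [[[0,0,-5],0],[[0,0,-10],0],[[0,0,-15],0],[[0,0,-20],0],[[0,0,-25],0],[[0,0,-30],0],[[0,0,-35],0],[[0,0,-40],0],[[0,0,-44],0],[[0,0,-44],0]]}}

```text
clock: 22.2
position: [0.5807, -0.0735, 0.0374]
ee_rot: [0.521, 0.478, 0.521, -0.478]
contact_force: [0.8, 0.1, 0.2]
width: 0.0683
```

```bash
python3 - <<'E'
from h import *
s=manip.get_state();d=s['position']-F0;print(d@fx,d@fy)
q=manip.get_image('scene')
a=cv2.resize(q['image'][130:270,220:370,::-1],(700,653),interpolation=cv2.INTER_CUBIC)[:600]
cv2.imwrite('pics/c18.png',a)
E
```

```text
-0.002450461470349802 0.02174493287313554
```

View pics/c18.png

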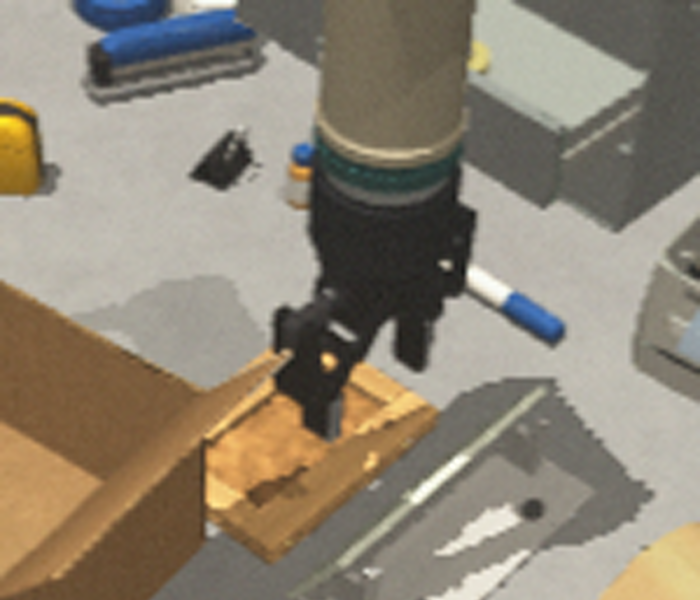

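```bash
python3 - <<'E'
from h import *
plan([.446,.308,.237],-12.7)
E
```

```text
pos [ 0.5809 -0.0739  0.0374] jaw yaw 4.9 w 0.068 F [ 0.56 -0.31 -0.03] q [-0.25  0.42  1.71  0.    1.01 -0.33] t 22.25
shift mm [-199.6 -102.1 -391.9] turn 17.6
```

{"api": "step_arm", "payload": {"targets": [[[-45,0,0],0],[[-90,0,0],0],[[-140,0,0],0],[[-190,0,0],0],[[-200,-12,-45],4],[[-200,-24,-90],8],[[-200,-36,-138],12],[[-200,-48,-186],15],[[-200,-60,-234],17.6],[[-200,-72,-280],17.6],[[-200,-84,-325],17.6],[[-200,-96,-370],17.6],[[-200,-102,-392],17.6],[[-200,-102,-392],17.6],[[-200,-102,-392],17.6]], "grip": 0}}

```text
clock: 23.75
position: [0.4463, 0.3076, 0.2373]
ee_rot: [-0.442, -0.552, -0.441, 0.552]
contact_force: [0.6, -0.8, -0.2]
width: 0.0853
```

```bash
python3 - <<'E'
from h import *
np.set_printoptions(precision=4,suppress=True)
plan([.446,.308,-.015],-12.7)
q=manip.get_image('scene');p=manip.get_image('top')
a=cv2.resize(q['image'][110:250,130:330,::-1],(560,392),interpolation=cv2.INTER_CUBIC)
cv2.imwrite('pics/s19.png',cv2.resize(q['image'][110:260,130:330,::-1],None,fx=4,fy=4,interpolation=cv2.INTER_CUBIC))
cv2.imwrite('pics/t19.png',cv2.resize(p['image'][150:300,130:350,::-1],None,fx=3.6,fy=3.6,interpolation=cv2.INTER_CUBIC))
E
```

```text
pos [0.4463 0.3076 0.2373] jaw yaw -12.7 w 0.085 F [ 0.57 -0.76 -0.18] q [ 0.48  0.21  1.5  -0.    1.44  0.7 ] t 23.75
shift mm [252.3  -0.5  -0.5] turn -0.0
```

View pics/s19.png

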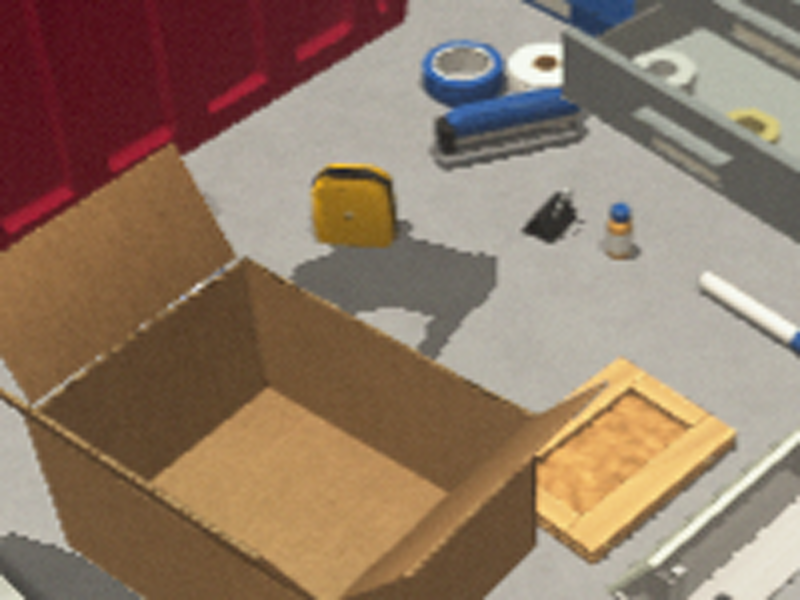

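View pics/t19.png

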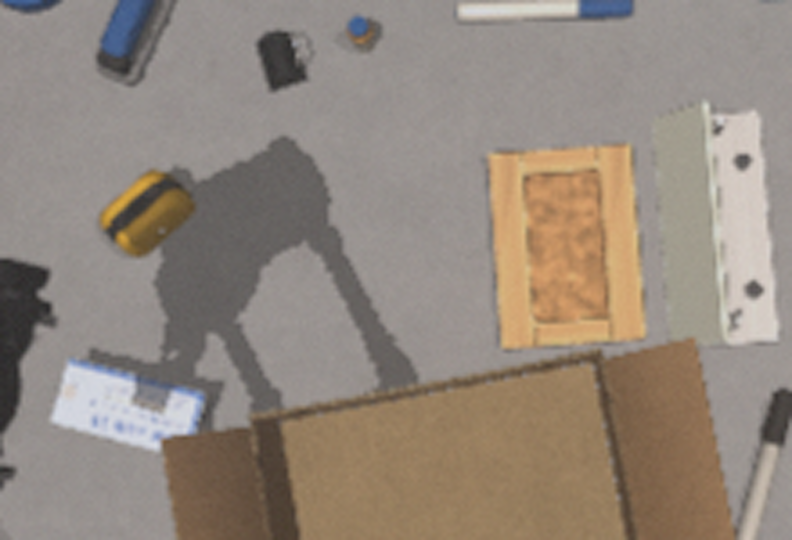

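```bash
python3 - <<'E'
from h import *
np.set_printoptions(precision=4,suppress=True)
p=manip.get_image('top');q=manip.get_image('scene')
C=lambda L:[(130+x/3.6,150+y/3.6) for x,y in L]
S=lambda L:[(130+x/4,110+y/4) for x,y in L]
k=onz(p,C([(78,360),(210,392),(52,420)]),.043); print(k, 'centre',(k[1]+k[2])/2,'ang',np.degrees(np.arctan2(*(k[0]-k[1])[[1,0]])),np.linalg.norm(k[0]-k[1]),np.linalg.norm(k[0]-k[2]))
for nm,L in(('out',[(488,155),(632,145),(645,338),(503,350)]),('in',[(522,170),(598,165),(608,320),(531,323)])):
    k=onz(p,C(L),.016); print(nm,k,k.mean(0),'ang',[np.degrees(np.arctan2(*(a-b)[[1,0]])) for a,b in((k[0],k[3]),(k[1],k[2]))],np.linalg.norm(np.diff(k,axis=0),axis=1))
k=onz(q,S([(622,358),(736,433),(590,560)]),.016);print('scene',k,(k[0]+k[2])/2,'ang',np.degrees(np.arctan2(*(k[1]-k[2])[[1,0]])))
for t in['board_centre','carton_centre']:
    for r in manip.regions_of(p,t)[:1]:
        m=r['region'].astype(np.uint8); c=max(cv2.findContours(m,0,2)[0],key=cv2.contourArea)
        b=cv2.boxPoints(cv2.minAreaRect(c)); z={'board_centre':.016,'carton_centre':.043}[t]
        X=onz(p,b,z); print(t,r['confidence'],X.mean(0),[np.degrees(np.arctan2(*(X[i]-X[i+1])[[1,0]])) for i in(0,1)], np.linalg.norm(np.diff(X,axis=0),axis=1))
# tip estimate
s=manip.get_state()
for z in(.26,.28,.30):
    c=s['position'].copy();c[2]=z;print(z,proj(q,c),proj(p,c))
cv2.imwrite('pics/s20.png',cv2.resize(q['image'][0:160,60:260,::-1],None,fx=3.5,fy=3.5,interpolation=cv2.INTER_CUBIC))
cv2.imwrite('pics/t20.png',cv2.resize(p['image'][180:320,60:210,::-1],None,fx=4,fy=4,interpolation=cv2.INTER_CUBIC))
E
```

```text
[[0.477  0.3412 0.043 ]
 [0.4552 0.2424 0.043 ]
 [0.4325 0.3582 0.043 ]] centre [0.4438 0.3003 0.043 ] ang 77.56123828871823 0.10117396226884696 0.04762273606700043
out [[ 0.6407  0.0418  0.016 ]
 [ 0.6505 -0.0685  0.016 ]
 [ 0.5024 -0.0799  0.016 ]
 [ 0.4915  0.0274  0.016 ]] [ 0.5713 -0.0198  0.016 ] ang [np.float64(5.540433512618625), np.float64(4.394922731627925)] [0.1108 0.1485 0.1078]
in [[ 0.6295  0.0155  0.016 ]
 [ 0.6344 -0.0426  0.016 ]
 [ 0.5156 -0.0517  0.016 ]
 [ 0.5123  0.0066  0.016 ]] [ 0.573  -0.0181  0.016 ] ang [np.float64(4.383406796562034), np.float64(4.383348237853641)] [0.0584 0.1192 0.0584]
scene [[ 0.6408  0.0367  0.016 ]
 [ 0.6496 -0.0711  0.016 ]
 [ 0.4966 -0.0873  0.016 ]] [ 0.5687 -0.0253  0.016 ] ang 6.048745074488356
board_centre 0.65 [ 0.5724 -0.0172  0.016 ] [np.float64(96.80639801523706), np.float64(6.237436424031525)] [0.1164 0.1532 0.1147]
carton_centre 0.78 [0.4422 0.3006 0.043 ] [np.float64(168.02515666436452), np.float64(76.46441034167698)] [0.0502 0.1121 0.05  ]
0.26 [[163.7798 112.0796]] [[139.5105 259.2483]]
0.28 [[162.3379 105.2808]] [[136.7157 258.9784]]
0.3 [[160.8541  98.2876]] [[133.8063 258.6974]]
```

View pics/s20.png

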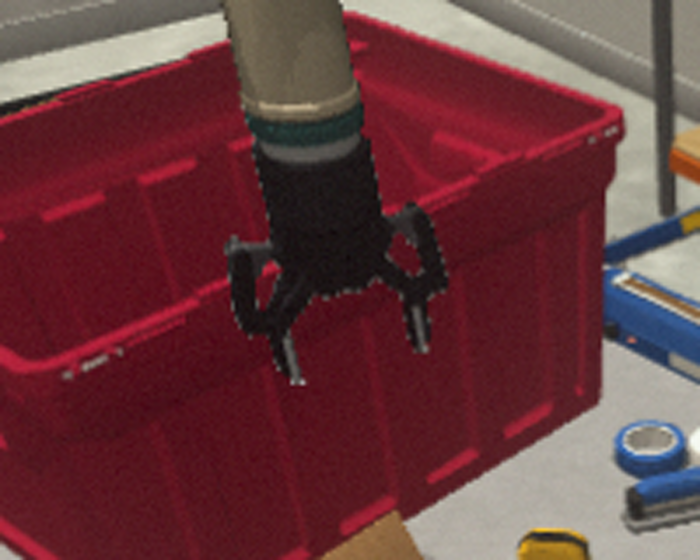

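View pics/t20.png

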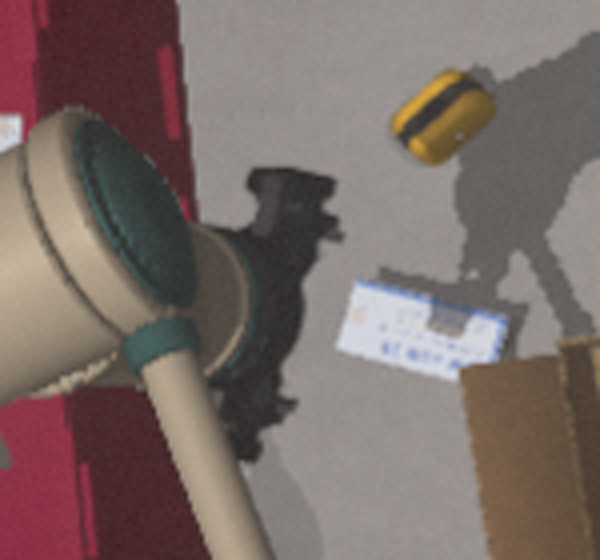

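{"api": "step_arm", "payload": {"targets": [[[45,0,0],0],[[90,0,0],0],[[135,0,0],0],[[180,0,0],0],[[215,0,0],0],[[235,0,0],0],[[248,0,0],0],[[256,0,0],0],[[256,0,0],0]]}}

```text
clock: 24.95
position: [0.446, 0.3072, -0.0194]
ee_rot: [-0.441, -0.552, -0.441, 0.553]
contact_force: [0.2, -0.2, 0.5]
width: 0.0855
```

```bash
python3 - <<'E'
from h import *
plan([.445,.308,-.019],-12.7)
q=manip.get_image('scene');p=manip.get_image('top')
a=cv2.resize(q['image'][110:250,110:260,::-1],(400,373),interpolation=cv2.INTER_CUBIC)
b=cv2.resize(p['image'][180:320,90:240,::-1],(400,373),interpolation=cv2.INTER_CUBIC)
cv2.imwrite('pics/c21.png',np.hstack([a,b]))
E
```

```text
pos [ 0.446   0.3072 -0.0194] jaw yaw -12.8 w 0.085 F [ 0.19 -0.17  0.47] q [0.47 0.44 1.87 0.   0.84 0.7 ] t 24.95
shift mm [-0.4 -1.2 -0.6] turn -0.1
```

View pics/c21.png

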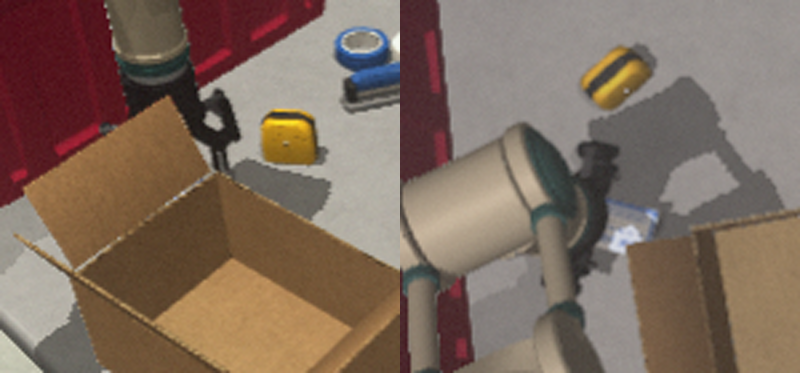

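{"api": "step_arm", "payload": {"targets": [[[0,-1,0],0],[[0,-1,0],0],[[0,-1,0],0],[[0,-1,0],0],[[0,-1,0],0],[[0,-1,0],0],[[0,-1,0],0],[[0,-1,0],0]], "grip": 1, "grip_force": 30}}

```text
clock: 25.85
position: [0.4458, 0.3085, -0.0177]
ee_rot: [0.441, 0.553, 0.441, -0.552]
contact_force: [-1.2, -0.4, 6.5]
width: 0.0492
```

{"api": "step_arm", "payload": {"targets": [[[-10,0,0],0],[[-40,0,0],0],[[-80,0,0],0],[[-125,0,0],0],[[-170,0,0],0],[[-215,0,0],0],[[-250,0,0],0],[[-250,0,0],0]]}}

```text
clock: 26.65
position: [0.4481, 0.3096, 0.2376]
ee_rot: [0.442, 0.557, 0.441, -0.548]
contact_force: [-0.4, -0.1, 0.2]
width: 0.0492
```

```bash
python3 - <<'E'
from h import *
plan([.445,.308,-.019],-12.7)
q=manip.get_image('scene');p=manip.get_image('top')
cv2.imwrite('pics/s22.png',cv2.resize(q['image'][30:180,60:260,::-1],None,fx=3.9,fy=3.9,interpolation=cv2.INTER_CUBIC))
s=manip.get_state()
for z in np.arange(.22,.30,.01):
    c=s['position'].copy();c[2]=z;print(round(z,2),((proj(q,c)[0]-[60,30])*3.9).round(0))
E
```

```text
pos [0.4481 0.3096 0.2376] jaw yaw -12.8 w 0.049 F [-0.38 -0.13  0.17] q [0.48 0.2  1.5  0.   1.42 0.7 ] t 26.65
shift mm [256.6  -4.9   4.2] turn -0.1
0.22 [412. 371.]
0.23 [410. 359.]
0.24 [407. 346.]
0.25 [404. 333.]
0.26 [402. 320.]
0.27 [399. 307.]
0.28 [396. 294.]
0.29 [393. 280.]
```

View pics/s22.png

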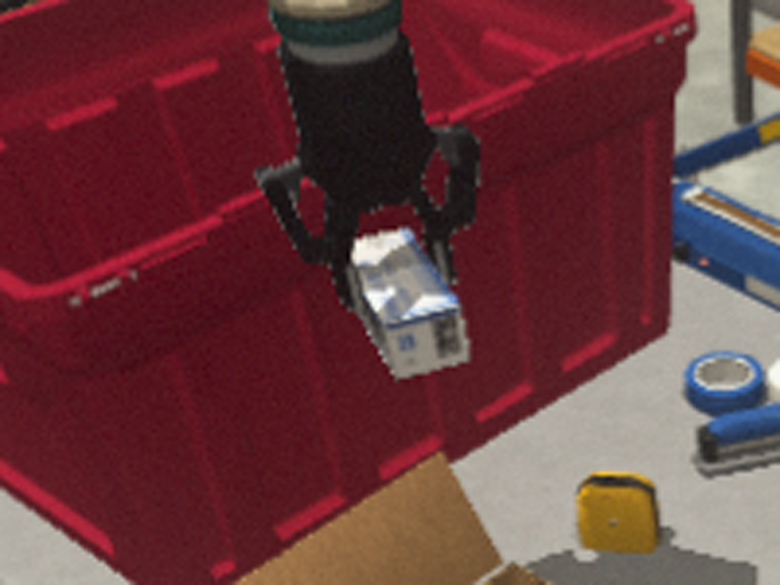

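```bash
python3 - <<'E'
from h import *
q=manip.get_image('scene');s=manip.get_state()
R=R_of(s);j=R[:,1];l=np.array([-j[1],j[0],0]); l=l if l[1]>0 else -l
print('tool x',R[:,0])
im=cv2.resize(q['image'][70:140,120:190,::-1],None,fx=8,fy=8,interpolation=cv2.INTER_CUBIC)
z0=s['position'][2]+.018
c=s['position']-l*.008; c[2]=z0
def P(x): return tuple(int(v) for v in ((proj(q,x)[0]-[120,70]+.5)*8))
for h in(0,.043):
    k=[P(c+a*.025*j+b*.053*l+np.array([0,0,h])) for a,b in((1,1),(1,-1),(-1,-1),(-1,1))]
    for i in range(4): cv2.line(im,k[i],k[(i+1)%4],[(0,255,0),(0,255,255)][h>0],1)
for h in (0,.01,.02,.03,.04):
    for a in(-.03,.03):
        x=s['position']+a*j; x[2]=z0+h; cv2.circle(im,P(x),2,(0,0,255),-1)
cv2.imwrite('pics/s23.png',im)
E
```

```text
tool x [-1.49333581e-03 -7.38299624e-04 -9.99998612e-01]
```

View pics/s23.png

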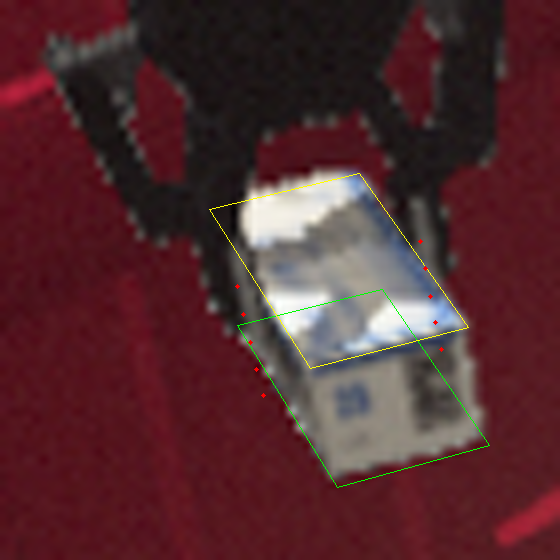

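```bash
python3 - <<'E'
from h import *
plan([.5802,-.0178,.2376],-85.1)
E
```

```text
pos [0.4444 0.3076 0.2307] jaw yaw -12.8 w 0.049 F [-1.06 -0.32 -0.87] q [0.48 0.21 1.51 0.   1.42 0.7 ] t 26.80
shift mm [ -6.9 204.4 287.4] turn 72.3
```

{"api": "step_arm", "payload": {"targets": [[[0,20,29],8],[[0,41,57],16],[[0,62,87],24],[[0,82,115],32],[[0,102,144],40],[[0,123,173],48],[[0,144,202],56],[[0,164,230],64],[[0,184,259],72.3],[[0,204,287],72.3],[[0,204,287],72.3],[[0,204,287],72.3]]}}

```text
clock: 28.0
position: [0.5796, -0.0173, 0.2289]
ee_rot: [-0.029, -0.705, -0.03, 0.708]
contact_force: [0.1, 0.6, -1.0]
width: 0.0499
```

```bash
python3 - <<'E'
from h import *
plan([.5802,-.0178,.07],-85.1)
E
```

```text
pos [ 0.5796 -0.0173  0.2289] jaw yaw -85.2 w 0.050 F [ 0.07  0.64 -0.97] q [-0.15  0.27  1.43  0.    1.45  1.34] t 28.00
shift mm [158.9   0.9  -1.3] turn -0.1
```

{"api": "step_arm", "payload": {"targets": [[[40,0,0],0],[[80,0,0],0],[[120,0.5,0],0],[[160,0.5,-0.5],0],[[190,0.5,-0.5],0],[[200,0.5,-0.5],0],[[200,0.5,-0.5],0],[[200,0.5,-0.5],0]]}}

```text
clock: 28.8
position: [0.5822, -0.0169, 0.0325]
ee_rot: [0.031, 0.707, 0.031, -0.706]
contact_force: [0.6, -0.6, -0.5]
width: 0.0496
```

```bash
python3 - <<'E'
from h import *
plan([.5802,-.0178,-.011],-85.1)
q=manip.get_image('scene');p=manip.get_image('top');s=manip.get_state()
R=R_of(s);j=R[:,1];l=np.array([-j[1],j[0],0]); l=l if l[0]>0 else -l
im=cv2.resize(q['image'][150:250,230:340,::-1],None,fx=7,fy=7,interpolation=cv2.INTER_CUBIC)
im0=im.copy()
z0=s['position'][2]+.018
c=s['position']-l*.008; c[2]=z0
def P(x): return tuple(int(v) for v in ((proj(q,x)[0]-[230,150]+.5)*7))
for h in(0,.043):
    k=[P(c+a*.025*j+b*.053*l+np.array([0,0,h])) for a,b in((1,1),(1,-1),(-1,-1),(-1,1))]
    for i in range(4): cv2.line(im,k[i],k[(i+1)%4],[(0,255,0),(0,255,255)][h>0],1)
# board model
aa=np.radians(4.9);bx=np.array([np.cos(aa),np.sin(aa),0]);by=np.array([-np.sin(aa),np.cos(aa),0]);B=np.array([.5722,-.0185,.016])
for w,d in((.075,.055),(.057,.029)):
    k=[P(B+a*w*bx+b*d*by) for a,b in((1,1),(1,-1),(-1,-1),(-1,1))]
    for i in range(4): cv2.line(im,k[i],k[(i+1)%4],(255,0,0),1)
cv2.imwrite('pics/s24.png',im)
cv2.imwrite('pics/t24.png',cv2.resize(p['image'][150:270,230:380,::-1],None,fx=5,fy=5,interpolation=cv2.INTER_CUBIC))
E
```

```text
pos [ 0.5822 -0.0169  0.0325] jaw yaw -85.0 w 0.050 F [ 0.63 -0.62 -0.53] q [-0.15  0.42  1.72  0.    0.99  1.34] t 28.80
shift mm [43.5  0.7  2.2] turn 0.1
```

View pics/s24.png

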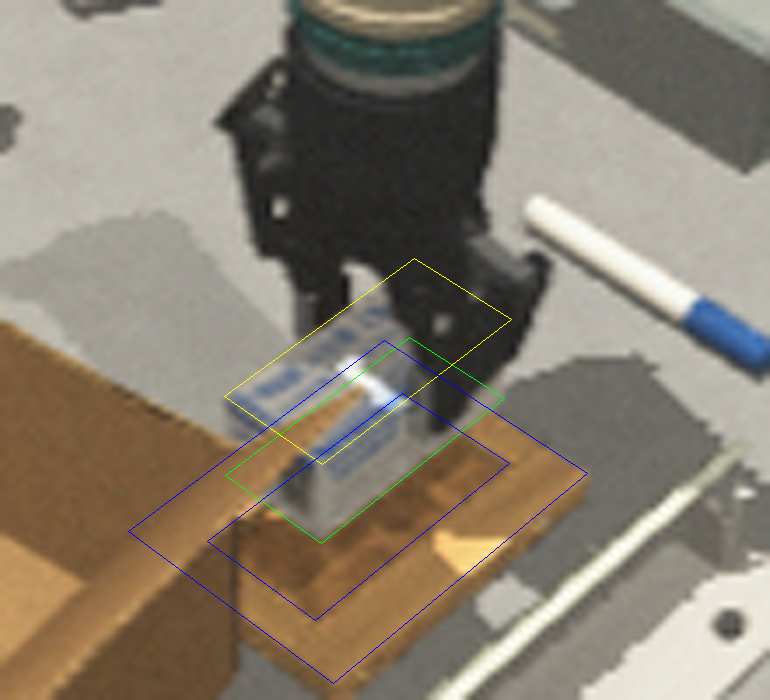

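View pics/t24.png

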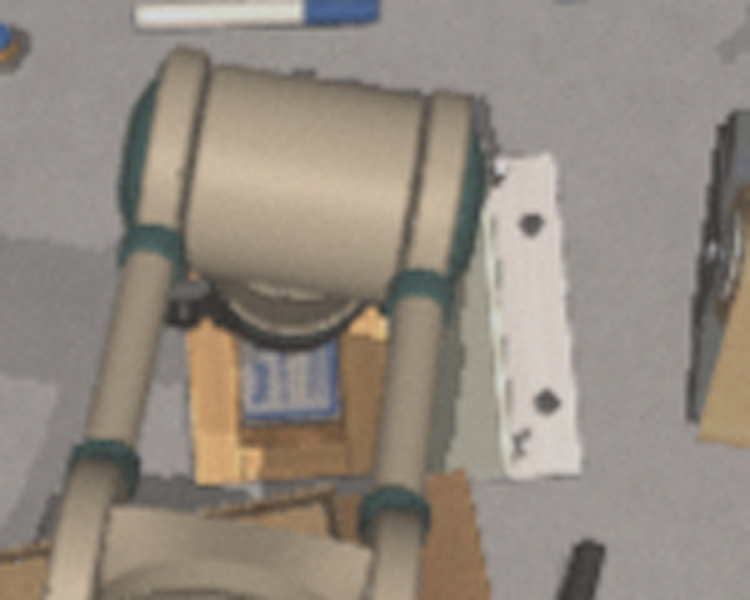

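```bash
python3 - <<'E'
from h import *
np.set_printoptions(precision=4,suppress=True)
p=manip.get_image('top');q=manip.get_image('scene');s=manip.get_state()
im=cv2.resize(p['image'][205:255,260:320,::-1],None,fx=12,fy=12,interpolation=cv2.INTER_CUBIC)
R=R_of(s);j=R[:,1];l=np.array([-j[1],j[0],0]); l=l if l[0]>0 else -l
c=s['position']-l*.008; c[2]=s['position'][2]+.018
def P(x): return tuple(int(v) for v in ((proj(p,x)[0]-[260,205]+.5)*12))
k=[P(c+a*.025*j+b*.053*l+np.array([0,0,.043])) for a,b in((1,1),(1,-1),(-1,-1),(-1,1))]
for i in range(4): cv2.line(im,k[i],k[(i+1)%4],(0,255,255),1)
aa=np.radians(4.9);bx=np.array([np.cos(aa),np.sin(aa),0]);by=np.array([-np.sin(aa),np.cos(aa),0]);B=np.array([.5722,-.0185,.016])
for w,d in((.075,.055),(.057,.029)):
    k=[P(B+a*w*bx+b*d*by) for a,b in((1,1),(1,-1),(-1,-1),(-1,1))]
    for i in range(4): cv2.line(im,k[i],k[(i+1)%4],(255,0,0),1)
cv2.imwrite('pics/t25.png',im)
print('j,l',j,l)
E
```

```text
j,l [ 0.0859 -0.9963  0.0007] [0.9963 0.0859 0.    ]
```

View pics/t25.png

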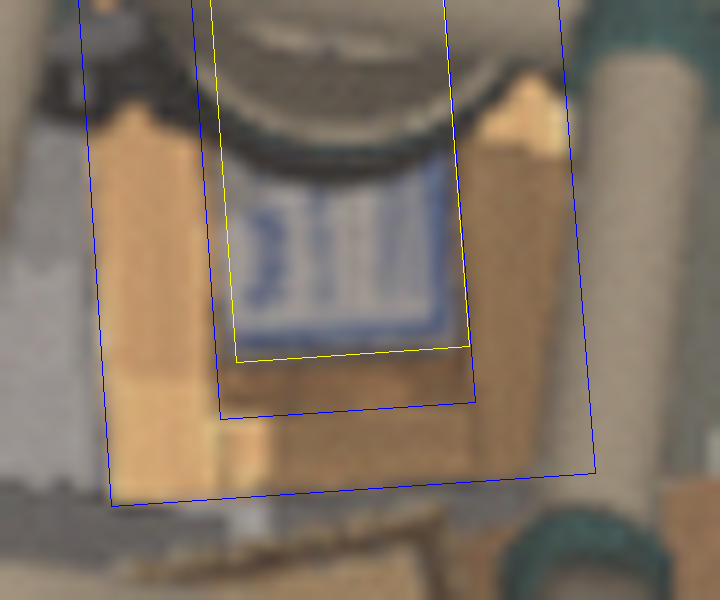

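{"api": "step_arm", "payload": {"targets": [[[8,3,3.5],0],[[16,3,3.5],0],[[24,3,3.5],0],[[29,3,3.5],0],[[29,3,3.5],0]]}}

```text
clock: 29.5
position: [0.5772, -0.0205, 0.0011]
ee_rot: [-0.03, -0.706, -0.031, 0.707]
contact_force: [-0.9, 0.5, 0.0]
width: 0.0499
```

```bash
cat > look.py <<'E'
from h import *
import sys
np.set_printoptions(precision=4,suppress=True)
p=manip.get_image('top');q=manip.get_image('scene');plan([.5789,-.0201,-.011],-85.1)
a=cv2.resize(p['image'][205:255,260:310,::-1],(400,400),interpolation=cv2.INTER_CUBIC)
b=cv2.resize(q['image'][190:250,260:320,::-1],(400,400),interpolation=cv2.INTER_CUBIC)
cv2.imwrite('pics/'+sys.argv[1],np.hstack([a,b]))
E
python3 look.py c26.png
```

```text
pos [ 0.5781 -0.0206  0.0021] jaw yaw -85.1 w 0.050 F [-0.29 -0.47 -1.06] q [-0.16  0.45  1.77  0.    0.93  1.33] t 29.60
shift mm [13.1 -0.4 -0.9] turn 0.0
```

View pics/c26.png

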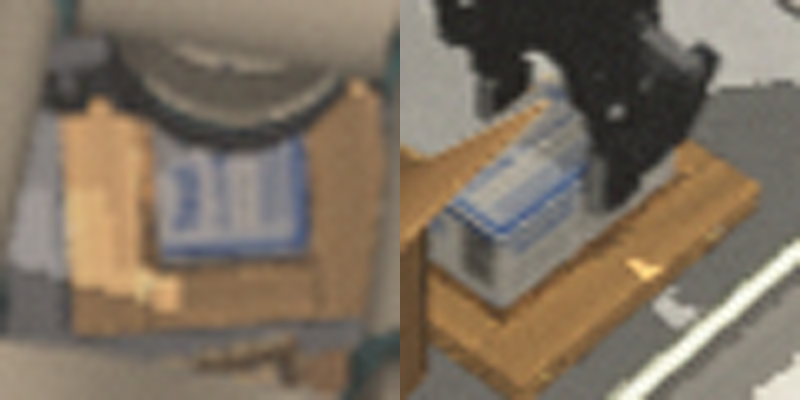

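{"api": "step_arm", "payload": {"targets": [[[3,0,0],0],[[6,0,0],0],[[8,0,0],0],[[8,0,0],0]]}}

```text
clock: 30.0
position: [0.5778, -0.0206, -0.0059]
ee_rot: [-0.03, -0.706, -0.03, 0.707]
contact_force: [-0.2, -0.8, -1.3]
width: 0.0492
```

{"api": "step_arm", "payload": {"targets": [[[1.5,0,0],0],[[3,0,0],0],[[3,0,0],0]]}}

```text
clock: 30.3
position: [0.5779, -0.0206, -0.0088]
ee_rot: [-0.03, -0.706, -0.03, 0.707]
contact_force: [-0.1, 0.1, -0.2]
width: 0.0494
```

{"api": "step_arm", "payload": {"targets": [[[1.5,0,0],0],[[2,0,0],0],[[2,0,0],0]]}}

```text
clock: 30.6
position: [0.5781, -0.0206, -0.0106]
ee_rot: [0.03, 0.707, 0.03, -0.706]
contact_force: [0.3, -0.7, -1.1]
width: 0.0495
```

```bash
python3 look.py c27.png
```

```text
pos [ 0.5781 -0.0206 -0.0106] jaw yaw -85.1 w 0.050 F [ 0.71  0.25 -1.51] q [-0.16  0.47  1.78  0.    0.9   1.33] t 30.70
shift mm [ 0.4 -0.5 -0.8] turn 0.0
```

View pics/c27.png

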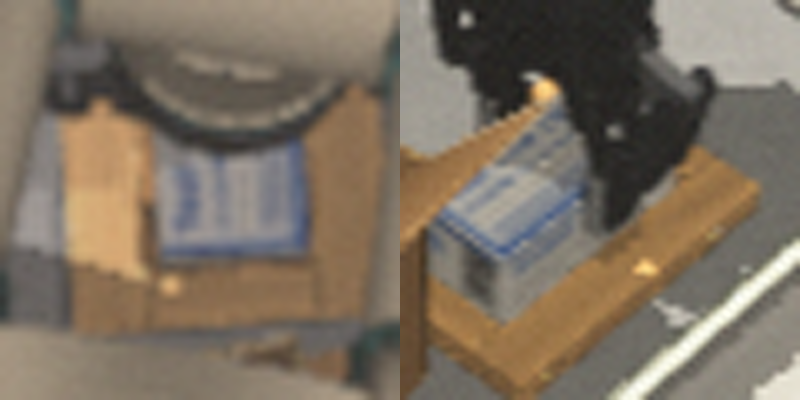

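{"api": "step_arm", "payload": {"targets": [[[1,0,0],0],[[2,0,0],0],[[2,0,0],0]]}}

```text
clock: 31.0
position: [0.5782, -0.0206, -0.0107]
ee_rot: [0.03, 0.707, 0.03, -0.706]
contact_force: [-3.5, 0.8, 11.0]
width: 0.0495
```

{"api": "step_arm", "payload": {"targets": [[[1,0,0],0],[[2,0,0],0],[[2,0,0],0]]}}

```text
clock: 31.3
position: [0.5782, -0.0206, -0.0107]
ee_rot: [0.031, 0.707, 0.03, -0.706]
contact_force: [-6.7, 1.3, 23.6]
width: 0.0494
```

{"api": "step_arm", "payload": {"targets": [[[1,0,0],0],[[2,0,0],0],[[2,0,0],0]]}}

```text
clock: 31.6
position: [0.5783, -0.0206, -0.0108]
ee_rot: [0.031, 0.707, 0.03, -0.706]
contact_force: [-9.7, 0.5, 37.4]
width: 0.0494
```

{"api": "step_arm", "payload": {"targets": [[[-3,0,0],0],[[-6,0,0],0],[[-6,0,0],0]]}}

```text
clock: 31.9
position: [0.5785, -0.0207, -0.0103]
ee_rot: [0.03, 0.707, 0.03, -0.706]
contact_force: [-0.6, 0.2, -1.1]
width: 0.0495
```

{"api": "step_arm", "payload": {"targets": [[[0,0,0],0],[[0,0,0],0],[[0,0,0],0],[[0,0,0],0],[[0,0,0],0]], "grip": 0.2}}

```text
clock: 32.4
position: [0.5781, -0.0206, -0.0108]
ee_rot: [-0.03, -0.706, -0.03, 0.707]
contact_force: [-0.0, 0.2, 0.5]
width: 0.068
```

{"api": "step_arm", "payload": {"targets": [[[-10,0,0],0],[[-30,0,0],0],[[-70,0,0],0],[[-115,0,0],0],[[-160,0,0],0],[[-205,0,0],0],[[-250,0,0],0],[[-250,-50,0],0],[[-250,-100,0],0],[[-250,-150,0],0],[[-250,-200,0],0],[[-250,-250,0],0],[[-250,-250,0],0]]}}

```text
clock: 33.7
position: [0.5552, 0.2348, 0.2401]
ee_rot: [0.031, 0.706, 0.034, -0.706]
contact_force: [0.1, 0.1, 0.0]
width: 0.0683
```

```bash
python3 - <<'E'
from h import *
plan()
p=manip.get_image('top');q=manip.get_image('scene')
a=cv2.resize(p['image'][170:270,240:340,::-1],(400,400),interpolation=cv2.INTER_CUBIC)
b=cv2.resize(q['image'][170:270,240:340,::-1],(400,400),interpolation=cv2.INTER_CUBIC)
cv2.imwrite('pics/c28.png',np.hstack([a,b]));save(p,'t28.png')
for t in ['tape_measure','vial_0','tape_roll_0']: print(t,[np.round(x['xyz'],3) for x in manip.search_frame(p,t)[:1]])
E
```

```text
pos [0.5552 0.2348 0.2401] jaw yaw -84.7 w 0.068 F [0.09 0.08 0.01] q [0.28 0.3  1.37 0.   1.48 1.76] t 33.70
shift mm [0. 0. 0.] turn 0
tape_measure [array([0.568, 0.293, 0.028])]
vial_0 [array([0.727, 0.14 , 0.033])]
tape_roll_0 [array([ 0.418, -0.344,  0.048])]
```

View pics/c28.png

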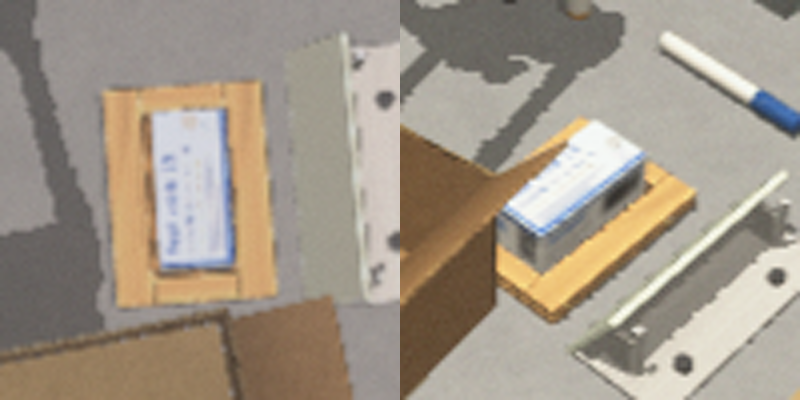

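```bash
python3 - <<'E'
from h import *
np.set_printoptions(precision=4,suppress=True)
out=[]
P4={'top':(245,185),'scene':(260,190)}
aa=np.radians(4.9);bx=np.array([np.cos(aa),np.sin(aa),0]);by=np.array([-np.sin(aa),np.cos(aa),0])
B=np.array([.572,-.0195,0]);C=np.array([.572,-.0207,0])
for n in('top','scene'):
    p=manip.get_image(n);o=np.array(P4[n]);f=6
    im=cv2.resize(p['image'][o[1]:o[1]+66,o[0]:o[0]+66,::-1],None,fx=f,fy=f,interpolation=cv2.INTER_CUBIC)
    def pl(c,w,d,z,col):
        k=[tuple(int(v) for v in (proj(p,c+a*w*bx+b*d*by+[0,0,z])[0]-o+.5)*f) for a,b in((1,1),(1,-1),(-1,-1),(-1,1))]
        for i in range(4): cv2.line(im,k[i],k[(i+1)%4],col,1)
    pl(B,.075,.055,.016,(255,0,0));pl(B,.057,.029,.016,(255,0,0));pl(C,.053,.025,.05,(0,0,255))
    out.append(im)
cv2.imwrite('pics/c29.png',np.hstack(out))
E
```

```text
(no output)
```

View pics/c29.png

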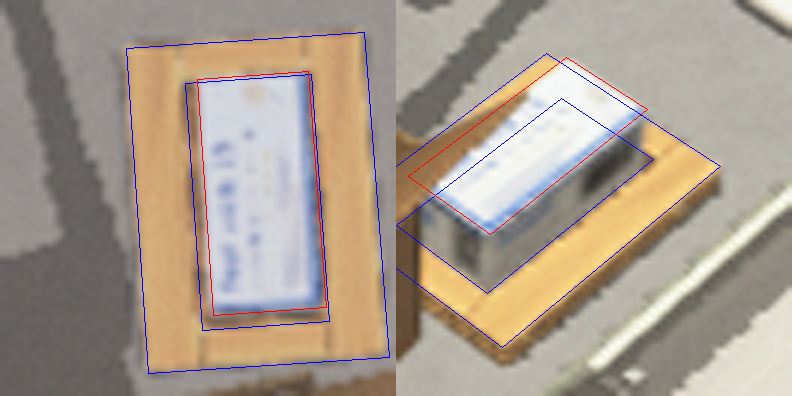

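```bash
python3 - <<'E'
from h import *
q=manip.get_image('scene')
for t in ['tape_measure','vial_0','tape_roll_0']: print(t,[np.round(x['xyz'],3) for x in manip.search_frame(q,t)[:1]])
print(manip.sign_off())
E
```

```text
tape_measure [array([0.586, 0.287, 0.041])]
vial_0 []
tape_roll_0 [array([ 0.409, -0.349,  0.05 ])]
the job is handed in; nothing more can be done
None
```

I pushed the nest square up the fence until it leaned there on its own. Then I tipped it back from behind so that it lies flat with the pocket on top. I set the carton into the pocket, let go and handed the job in at about 34 s. The hand-in reports no verdict.

**Nest and carton:**
- The seated-carton outline matches both cameras, and the carton sits within about 2 mm of the pocket centre and level.
- When I pressed it down it stopped at the height expected for the pocket floor, with a wrist force of about 37 N before I released it.
- The final force reading was about zero and the gripper was well clear.

**Bystanders:**
- The tape measure and tape roll read within about 3 mm of their start positions in the scene camera.
- The vial was missed in that last picture, but just before it the top camera put it within 2 mm of its start.
- One top-camera reading put the tape measure 20 mm off. The arm was passing over it at the time, and the scene camera contradicted that reading.

**Disagreements on the way:**
- With the gripper partly open, the fingertips stood about 30 to 45 mm above the reported TCP. My first push therefore passed over the nest without touching it, and I redid it lower.
- The two cameras disagreed by several millimetres on where the nest lay. I averaged them, leaning towards the top camera.

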